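# Pack the gluing caddy, leaving the wrong colours

### The job

Pack the gluing caddy on the right of the bench: lay the red marker flat in the long trough of the grey insert and the eraser flat in the short cell of the white insert, and stand the blue glue stick upright in the cup of the blue insert and the small yellow glue bottle upright in the wide well of the orange insert. Each must sit fully down on the floor of its compartment. Leave the blue marker and the green glue stick where they are, as well as everything in the cardboard cabinet.

Things in the scene. Friction and masses are not known exactly. Their poses are not given: they have to be found in the camera images.
- trough: Grey insert with one long shallow trough. One of four fixed inserts, 150 x 78 mm, side by side 80 mm apart in any order on the 5 mm floor of a fixed wooden caddy (336 x 162 mm, rim 12 mm high). Origin: centre of its underside, 5 mm above the bench; x along its length, z up. It is centred, 144 (x) x 40 (y) mm inside, floor 3 mm above origin, walls 2.5 mm thick, 10 mm high above it.
- cup: Blue insert with one small square cup. One of four fixed inserts, 150 x 78 mm, side by side 80 mm apart in any order on the 5 mm floor of a fixed wooden caddy (336 x 162 mm, rim 12 mm high). Origin: centre of its underside, 5 mm above the bench; x along its length, z up. It is centred, 44 x 44 mm inside, floor 3 mm above origin, walls 2.5 mm thick, 30 mm high above it.
- cell: White insert with one short shallow cell. One of four fixed inserts, 150 x 78 mm, side by side 80 mm apart in any order on the 5 mm floor of a fixed wooden caddy (336 x 162 mm, rim 12 mm high). Origin: centre of its underside, 5 mm above the bench; x along its length, z up. It is centred, 70 (x) x 44 (y) mm inside, floor 3 mm above origin, walls 2.5 mm thick, 10 mm high above it.
- well: Orange insert with one wide square well. One of four fixed inserts, 150 x 78 mm, side by side 80 mm apart in any order on the 5 mm floor of a fixed wooden caddy (336 x 162 mm, rim 12 mm high). Origin: centre of its underside, 5 mm above the bench; x along its length, z up. It is centred, 73 x 73 mm inside, floor 3 mm above origin, walls 2.5 mm thick, 14 mm high above it.
- red_marker: Red square marker pen with a black cap, lying flat, 16 (x) x 128 (y, its length) x 16 mm high, about 20 g. Origin: centre of its underside; z up.
- blue_marker: Look-alike: the same marker pen in blue with a black cap, 16 x 128 (y) x 16 mm, lying flat on the bench. Stays where it is. Origin: centre of its underside.
- blue_stick: Glue stick with a blue sleeve and white cap, standing upright, 26 mm diameter, 83 mm high, about 30 g, on the open bench (not one of those inside the cardboard cabinet). Origin: centre of its underside; z up.
- green_stick: Look-alike: the same glue stick with a green sleeve and white cap, 26 mm diameter, 83 mm high, standing. Stays where it is. Origin: centre of its underside.
- rubber: Eraser, white with a blue sleeve, lying flat, 23 (x) x 50 (y, its length) x 14 mm high, about 25 g. Origin: centre of its underside; z up.
- small_bottle: Small yellow glue bottle with a wide red cap, standing upright, 57 mm diameter over the body (straight up to 78 mm above its foot; above it a shoulder and the 40 mm cap), 122 mm high. Origin: centre of its underside; z up. (The much taller yellow bottle with a red spout farther back is not part of the job.)
Not all that is in view belongs to the job. Leave any pink or turquoise look-alike of the small_bottle alone.

How it is judged:
By the outcome, as a careful person would: the job done as asked, in the order asked, and still so for the second after the job is handed in, with the robot touching nothing.
It also fails if it takes over 125 s, if anything falls off the work surface, if the arm or the gripper's body presses on something with over 40 N, if the wrist force passes 120 N, or if a joint passes its speed limit or range.

### The arm

A 6-joint arm with a two-finger parallel gripper is mounted at the origin on a cart in front of the work surface, level with it; the furniture and walls round the work are solid. World frame = base frame: x ahead of the robot, y to its left, z up, the work surface at z = 0. Lengths are in m, angles in degrees, forces in N, time in s.
With the tool pointing down it reaches from about 0.4 to 0.825 m from the base axis. Payload 7 kg.
Tool frame: the origin (TCP) lies at the very end of the fingers, on their centre line; the grasp point (between the pads) lies r.grip_depth behind it (r.grip_depth is the distance from the TCP to the grasp point, in m); z points along the fingers, y is the direction in which the jaws open and shut (so a half turn about z gives the same grasp; the last joint's range is limited). The gripper opens to 88 mm and grips with 3 to 60 N. Pads are 19 mm wide; open, the fingers measure 130 mm over their backs; the gripper's body (78 mm by 193 mm) begins 47 mm behind the grasp point.
Start: joints at [-54.597, 20.546, 0.682, 0, -70.136, -16.507], TCP at [0.219, -0.639, 0.227] pointing down, gripper open.
Joint ranges: [-176.03, 176.03], [-82.01, 121.73], [-58.28, 71.71], [-173.87, 95.51], [-174.79, -0.11], [-173.66, 173.66]. Speed limits (degrees/s): [136.94, 136.94, 172.46, 180, 180, 180].

### API

Orientations are given as [roll, pitch, yaw] about the fixed x, y, z axes, in that order (R = Rz(yaw) Ry(pitch) Rx(roll)).
In Python, from plant import r gives the robot as it stands. The module is installed in compiled form; this text tells all that it offers.
- The arm moves only by the tool step_arm, never from a script. Its argument "increments" is a list of rows, each a list of 3 entries, a list of its own where there are three numbers: the shift along the tool's x, y, z in m, then the turn, a rotation vector about the tool's x, y, z in rad, then the closure, from 0 (fully open) to 1 (shut). In form: [[[x, y, z], [wx, wy, wz], grip], ...]. A call has 1 to 10 rows; each row is the pose to reach, as a shift and turn from the pose commanded when the call began, along the tool's axes at that moment; what a row does not reach only later rows make up. A row lasts 1/10 s, in which the tool goes at most 50 mm and 8.59 degrees, less where a joint would pass 70% of its speed; a pose out of reach is approached as far as the arm can. A call with a gripper value outside its range is refused whole. The fingers move at their own pace and stop on an object; "force" is the grip in N (left out, the last holds). Time passes only in rows, so rows that repeat a pose let the fingers close. It gives the time, the measured TCP pose, the force and the opening at its end, in the units of the state.
- r.get_state(): the state, without advancing time (a new reading comes with each control period).
- r.capture(name): name is "scene" or "top" or "wrist"; returns a dict with "color" (420x560x3 uint8, red, green, blue), "intrinsics" (3x3 intrinsics, pixels), "rvec" (rotation vector, rad) and "tvec" (3), from world to camera coordinates, as OpenCV has them; the wrist camera has in their place "T_tool_cam" (4x4, takes a point from camera to tool coordinates, whose origin is the TCP and whose axes are the flange's). Camera axes: x right, y down, z forward; pixel columns grow to the right and rows downward; lengths in m; the calibration is good to about 2 mm. A picture is of the moment at which its call begins: read the wrist's pose just before it. There is no depth.
- r.close_job(): hands the job in, once; it reports no verdict.
The state is a dict: "time_s": time; "joints": joint angles; "qd": joint speeds; "joint_torque": joint torques, N m; "tcp_pos": TCP position; "eef_rot": TCP orientation; "contact_force": force on the tool from outside, world axes, zero at the start; "moment": the same for the moment, N m; "gripper_width": finger opening in m.
Only numpy, scipy, OpenCV 4.12 (cv2) and the standard library are available. Lean on these libraries where they do the work, as an engineer would, in place of code of your own. Each camera call takes 0.05 s, during which the arm holds its last target.

## Working session

There is one attempt and no reset: what is moved stays moved. The work goes in short steps, Python scripts to look and compute and a tool call to move; the robot and the scene stay as the last step left them, time stands still between calls to the robot, and variables do not carry over. Pictures are saved under pics/ and viewed, and the job is handed in when it is done.

Besides the shell and the picture viewer there is one more tool, called as name([rows], argument=value, ...), one row to a line, values as JSON. step_arm: Moves the arm, as the interface text tells. Its arguments: {"type":"object","properties":{"increments":{"type":"array","items":{"type":"array"}},"force":{"type":"number"}},"required":["increments"]}

```bash
mkdir -p pics
cat > h.py <<'E'
from plant import r
import numpy as np, cv2
def snap(name,fn,crop=None,scale=1):
    d=r.capture(name); im=d['color'][:,:,::-1]
    cv2.imwrite(fn.replace('.png','_raw.png'),im)
    import pickle; pickle.dump(d,open(fn.replace('.png','.pkl'),'wb'))
    save(im,fn,crop,scale); return d
def save(im,fn,crop=None,scale=1):
    if crop: x0,y0,x1,y1=crop; im=im[y0:y1,x0:x1]
    cv2.imwrite(fn,cv2.resize(im,None,fx=scale,fy=scale,interpolation=cv2.INTER_CUBIC))
def ray(d,u,v,z):
    K=d['intrinsics'];R=cv2.Rodrigues(np.array(d['rvec'],float))[0];t=np.array(d['tvec'],float).ravel()
    c=-R.T@t; w=R.T@np.linalg.inv(K)@np.array([u,v,1.]); return c+w*(z-c[2])/w[2]
def proj(d,p):
    return cv2.projectPoints(np.array(p,float).reshape(-1,3),np.array(d['rvec'],float),np.array(d['tvec'],float),np.array(d['intrinsics'],float),None)[0].reshape(-1,2)
E
python3 - <<'E'
from h import *
s=r.get_state();print(s, r.grip_depth)
for n in ['scene','top','wrist']:
    d=snap(n,f'pics/{n}0.png',scale=1.4)
    print(n,d['intrinsics'],d.get('rvec'),d.get('tvec'),d.get('T_tool_cam'))
E
```

```text
{'time_s': 0.0, 'joints': array([-5.45978932e+01,  2.05890290e+01,  6.35021727e-01, -1.99865701e-02,
       -7.01317531e+01, -1.65046380e+01]), 'qd': array([-0.06722766,  0.1665981 , -0.01395516,  0.05605806,  0.00200888,
       -0.06971812]), 'joint_torque': array([-9.04949720e-04, -5.82715881e+01,  2.93052399e+01,  6.99751943e+00,
        6.87812339e-03, -1.35793598e-04]), 'tcp_pos': array([ 0.2184274 , -0.63820205,  0.2256597 ]), 'eef_rot': array([ 1.79912435e+02, -6.35157945e-03, -1.61109333e+02]), 'contact_force': array([ 0.18670862, -0.44860404, -0.19650633]), 'moment': array([ 0.00084418, -0.00115468,  0.04422635]), 'gripper_width': 0.08745688788609271} 0.0188
scene [[394.55429704   0.         275.19790038]
 [  0.         394.55429704 208.54685124]
 [  0.           0.           1.        ]] [ 0.83926681 -2.56513749  1.03084003] [0.42729451 0.20237412 1.08750573] None
top [[429.98947762   0.         273.05974849]
 [  0.         429.98947762 213.43935171]
 [  0.           0.           1.        ]] [ 2.22803426 -2.18202846  0.03847555] [0.06018099 0.47148156 1.149138  ] None
wrist [[316.93714157   0.         280.4704999 ]
 [  0.         316.93714157 199.82552635]
 [  0.           0.           1.        ]] None None [[ 5.39389848e-04 -9.53931098e-01 -3.00025282e-01  8.13856425e-02]
 [ 9.99999793e-01  4.08872582e-04  4.97802934e-04  9.59314771e-05]
 [-3.52197587e-04 -3.00025489e-01  9.53931120e-01 -1.58125656e-01]
 [ 0.00000000e+00  0.00000000e+00  0.00000000e+00  1.00000000e+00]]
```

View pics/scene0.png

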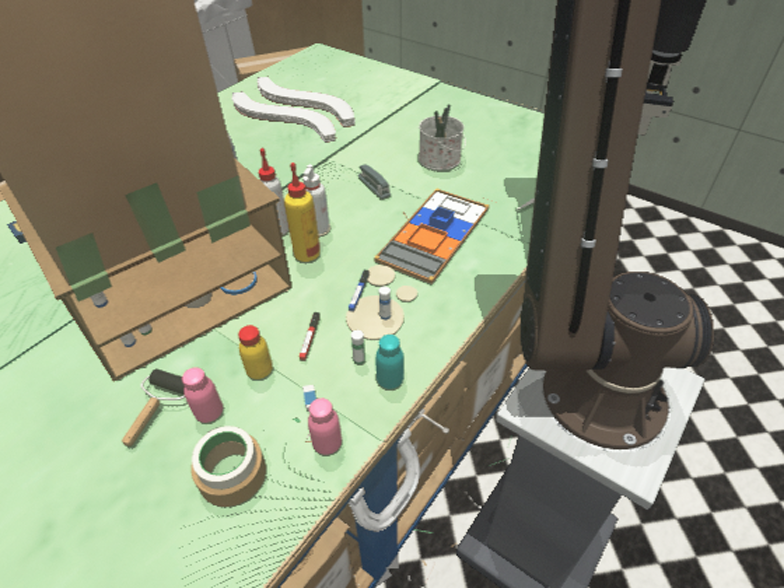

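View pics/top0.png

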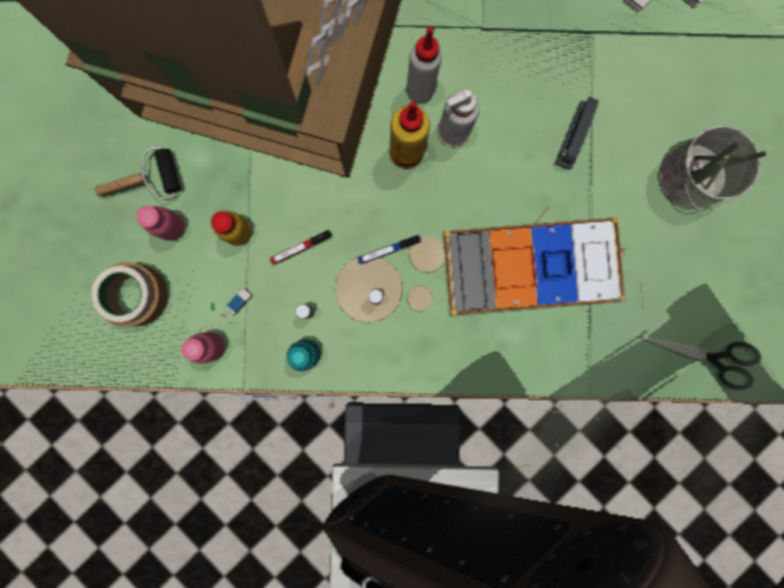

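View pics/wrist0.png

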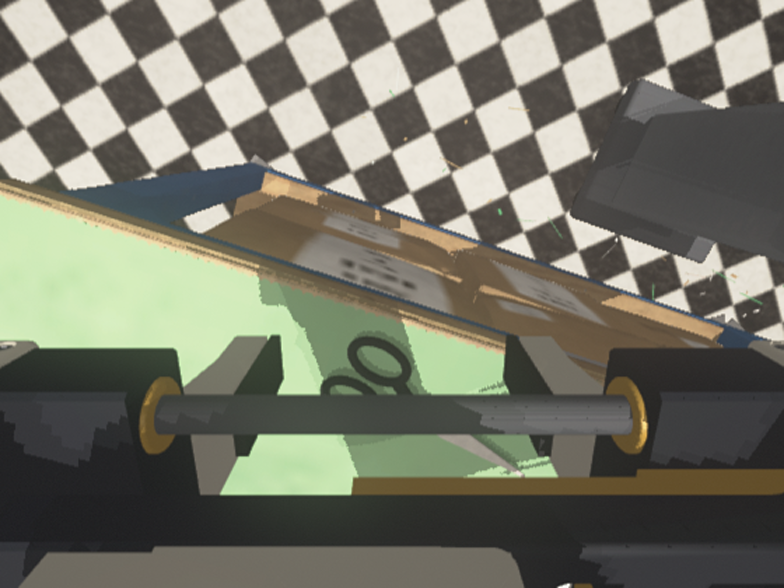

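The views show the caddy (order from left: grey, orange, blue, white), the red marker at top (300,247) and the blue marker at (390,249). The glue sticks are at (303,312) and (376,296), and the eraser is at (237,301). The yellow bottle with the red cap is at (231,227). Next I'll enlarge these to confirm the look-alikes.

Run:
```python
import cv2
from h import save
a=cv2.imread('pics/scene0_raw.png');b=cv2.imread('pics/top0_raw.png')
save(a,'pics/c1.png',(160,170,320,330),4.5)
save(b,'pics/c2.png',(140,140,310,270),4.5)
save(b,'pics/c3.png',(300,145,460,235),5)
```

```text
(no output)
```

View pics/c1.png

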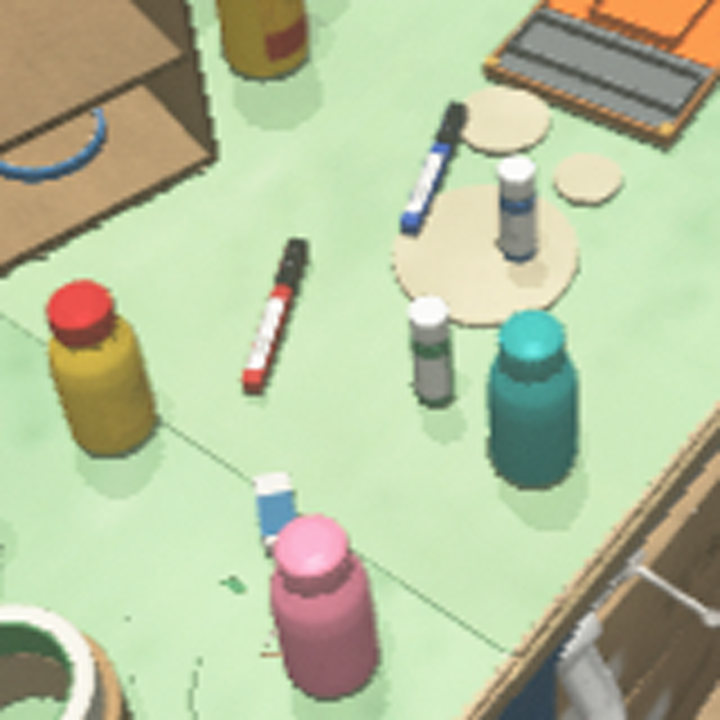

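View pics/c2.png

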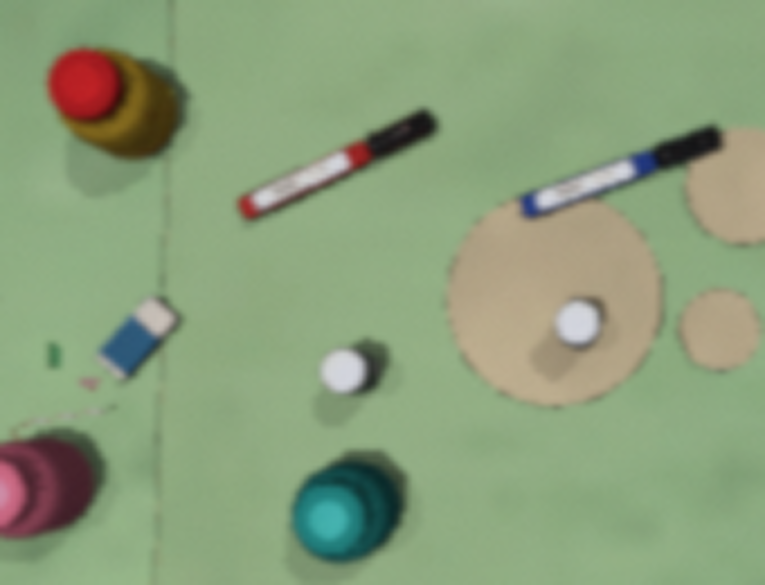

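View pics/c3.png

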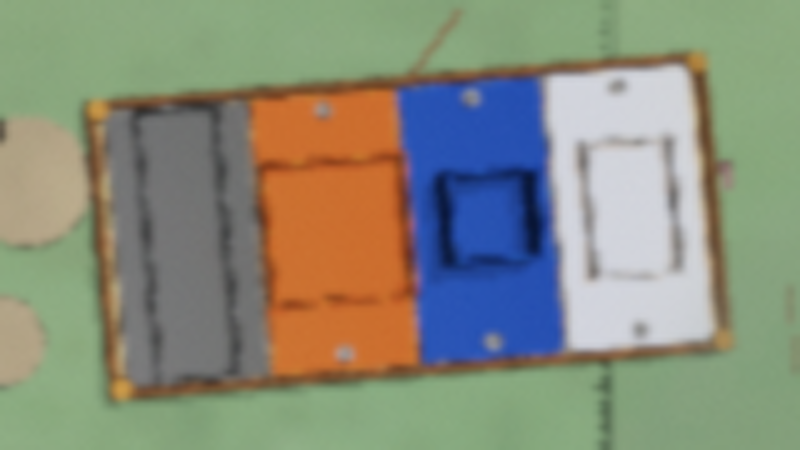

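Candidates:
- **Sticks:** in the c1 crop, the one at (517,210) on the tan disc has a blue sleeve and the one at (432,350) has green. In the top view, the target is therefore at raw (268,211).
- **Markers:** the red-bodied one is at raw top (214,176).
- **Bottle:** the yellow body with the red cap is at raw top (165,162).

Next I'll measure these positions.

```bash
cat > m.py <<'E'
from h import *
import pickle
T=pickle.load(open('pics/top0.pkl','rb'));S=pickle.load(open('pics/scene0.pkl','rb'))
def px(p,s,o): return (p[0]+.5)/s-.5+o[0],(p[1]+.5)/s-.5+o[1]
def t2(p,z): return ray(T,*px(p,4.5,(140,140)),z)
def t3(p,z): return ray(T,*px(p,5,(300,145)),z)
def s1(p,z): return ray(S,*px(p,4.5,(160,170)),z)
E
python3 - <<'E'
from m import *
np.set_printoptions(precision=4,suppress=True)
print('cam',-cv2.Rodrigues(T['rvec'])[0].T@T['tvec'],-cv2.Rodrigues(S['rvec'])[0].T@S['tvec'])
c=[t3(p,.012) for p in [(97,100),(697,57),(727,345),(120,395)]]
print('caddy',c,'mean',np.mean(c,0), [np.linalg.norm(c[i]-c[i-1]) for i in range(4)])
a=(c[1]+c[2]-c[0]-c[3])/2; print('long axis ang',np.degrees(np.arctan2(a[1],a[0])))
print('caddy scene far corner', s1((487,60),.012), s1((668,140),.012))
e=[t2(p,.016) for p in [(244,207),(432,120)]]; print('red',e,np.mean(e,0),np.linalg.norm(e[0]-e[1]))
d=e[1]-e[0];print(np.degrees(np.arctan2(d[1],d[0])))
e=[s1(p,.016) for p in [(253,382),(297,242)]]; print('red scene',e,np.mean(e,0),np.linalg.norm(e[0]-e[1]))
r_=[t2(p,.014) for p in [(155,295),(180,320),(124,379),(97,352)]]; print('rubber',r_,np.mean(r_,0),[np.linalg.norm(r_[i]-r_[i-1]) for i in range(4)])
d=r_[0]+r_[1]-r_[2]-r_[3];print(np.degrees(np.arctan2(d[1],d[0])))
print('blue cap',t2((578,322),.083),'scene base',s1((518,250),0),s1((516,168),.083))
print('green',t2((344,371),.083))
print('bottle cap',t2((86,84),.122),'scene cap',s1((81,300),.122),s1((103,400),.04))
print('turq',t2((328,518),.122),'blue mk',t2((622,172),.016))
E
```

```text
cam [0.4313 0.0711 1.1642] [-0.0356  0.7361  0.929 ]
caddy [array([ 0.6041, -0.0509,  0.012 ]), array([ 0.6342, -0.3739,  0.012 ]), array([ 0.4792, -0.3912,  0.012 ]), array([ 0.4456, -0.066 ,  0.012 ])] mean [ 0.5408 -0.2205  0.012 ] [np.float64(0.15921850878429275), np.float64(0.32437832139711975), np.float64(0.1559522443789664), np.float64(0.3269755440120185)]
long axis ang -84.38718375495971
caddy scene far corner [ 0.6027 -0.0519  0.012 ] [ 0.4419 -0.0598  0.012 ]
red [array([0.5399, 0.2836, 0.016 ]), array([0.5943, 0.173 , 0.016 ])] [0.5671 0.2283 0.016 ] 0.12317682767595486
-63.83589648849039
red scene [array([0.5352, 0.2852, 0.016 ]), array([0.5933, 0.1772, 0.016 ])] [0.5643 0.2312 0.016 ] 0.12256005169306008
rubber [array([0.4865, 0.3355, 0.014 ]), array([0.472 , 0.3202, 0.014 ]), array([0.4362, 0.3524, 0.014 ]), array([0.4519, 0.3689, 0.014 ])] [0.4617 0.3443 0.014 ] [np.float64(0.04816455381209397), np.float64(0.021114276022025456), np.float64(0.048160039833422374), np.float64(0.02277916682672533)]
-43.047321114987156
blue cap [0.4731 0.0828 0.083 ] scene base [0.4732 0.0824 0.    ] [0.4726 0.0829 0.083 ]
green [0.4429 0.2129 0.083 ]
bottle cap [0.5948 0.3512 0.122 ] scene cap [0.5941 0.3525 0.122 ] [0.5868 0.3625 0.04  ]
turq [0.3634 0.2144 0.122 ] blue mk [0.5655 0.0592 0.016 ]
```

```bash
cat >> m.py <<'E'
C=np.array([.5408,-.2205]);A=np.radians(5.7)
ex=np.array([np.cos(A),np.sin(A)]);u=np.array([np.sin(A),-np.cos(A)])
def ins(i,x=0,y=0,z=0): # y along -u
    p=C+u*(-.12+.08*i)+ex*x-u*y; return np.array([p[0],p[1],z])
dims=[(.144,.040,.018),(.073,.073,.022),(.044,.044,.038),(.070,.044,.018)]
E
python3 - <<'E'
from m import *
for d,f in((T,'top'),(S,'scene')):
    im=cv2.imread(f'pics/{f}0_raw.png'); k=5; o=(300,150) if f=='top' else (260,120)
    im=cv2.resize(im[o[1]:o[1]+90,o[0]:o[0]+160],None,fx=k,fy=k,interpolation=cv2.INTER_CUBIC)
    def poly(P,c):
        q=proj(d,P); q=(q-np.array(o)+.5)*k-.5
        cv2.polylines(im,[np.round(q).astype(int)],True,c,1)
    for i,(a,b,z) in enumerate(dims):
        poly([ins(i,sx*a/2,sy*b/2,z) for sx,sy in((1,1),(1,-1),(-1,-1),(-1,1))],(0,255,255))
        poly([ins(i,sx*a/2,sy*b/2,.008) for sx,sy in((1,1),(1,-1),(-1,-1),(-1,1))],(255,0,255))
    poly([np.r_[C+ex*sx*.081+u*sy*.168,.012] for sx,sy in((1,1),(1,-1),(-1,-1),(-1,1))],(0,0,0))
    cv2.imwrite(f'pics/ov_{f}.png',im)
for i in range(4): print(ins(i))
E
```

```text
[ 0.52888163 -0.10109333  0.        ]
[ 0.53682721 -0.18069778  0.        ]
[ 0.54477279 -0.26030222  0.        ]
[ 0.55271837 -0.33990667  0.        ]
```

View pics/ov_top.png

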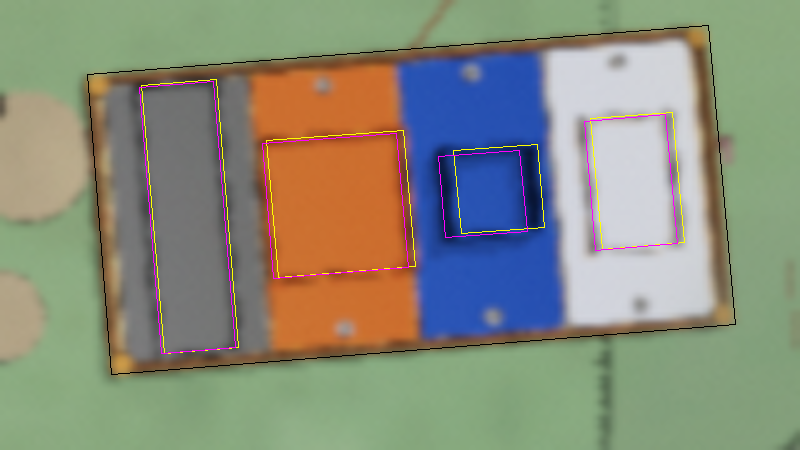

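View pics/ov_scene.png

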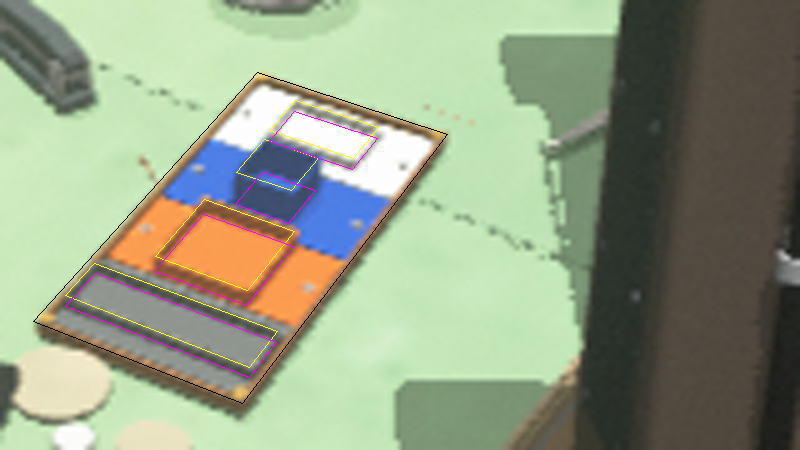

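Both overlays fit the caddy closely. Before moving, I'll locate the obstacles.

```bash
cat >> h.py <<'E'
from scipy.spatial.transform import Rotation as Ro
def go(pos,yaw,roll=180,pitch=0):
    s=r.get_state();R0=Ro.from_euler('xyz',s['eef_rot'],degrees=True)
    R1=Ro.from_euler('xyz',[roll,pitch,yaw],degrees=True)
    d=R0.inv().apply(np.array(pos)-s['tcp_pos']); w=(R0.inv()*R1).as_rotvec()
    print('shift',np.round(d,4),'turn',np.round(w,3),'t',round(s['time_s'],2))
E
python3 - <<'E'
from m import *
np.set_printoptions(precision=3,suppress=True)
k=lambda u,v:((u+.5)/1.4-.5,(v+.5)/1.4-.5)
for n,p in dict(pinkL=(203,398),pinkN=(325,430)).items(): print(n,ray(S,*k(*p),.06))
for n,p in dict(pinkFar=(152,217),pinkNear=(203,346)).items(): print(n,ray(T,*k(*p),.122))
print('tall base',ray(S,*k(305,255),0),ray(T,*k(408,158),0))
print('cab base',ray(S,*k(115,377),0),ray(S,*k(290,285),0))
print('cab shelf',ray(T,*k(350,175),.0),ray(T,*k(350,175),.1))
go([.565,.2295,.2],-63.3)
E
```

```text
pinkL [0.592 0.487 0.06 ]
pinkN [0.364 0.404 0.06 ]
pinkFar [0.601 0.474 0.122]
pinkNear [0.379 0.378 0.122]
tall base [0.758 0.037 0.   ] [0.747 0.026 0.   ]
cab base [0.823 0.544 0.   ] [0.715 0.137 0.   ]
cab shelf [0.711 0.138 0.   ] [0.687 0.133 0.1  ]
shift [-0.609  0.709  0.027] turn [ 0.001  0.001 -1.707] t 0.15
```

step_arm([
  [[-0.609,0.709,0.027],[0,0,-1.707],0],
  [[-0.609,0.709,0.027],[0,0,-1.707],0],
  [[-0.609,0.709,0.027],[0,0,-1.707],0],
  [[-0.609,0.709,0.027],[0,0,-1.707],0],
  [[-0.609,0.709,0.027],[0,0,-1.707],0],
  [[-0.609,0.709,0.027],[0,0,-1.707],0],
  [[-0.609,0.709,0.027],[0,0,-1.707],0],
  [[-0.609,0.709,0.027],[0,0,-1.707],0],
  [[-0.609,0.709,0.027],[0,0,-1.707],0],
  [[-0.609,0.709,0.027],[0,0,-1.707],0],
])

```text
time_s: 1.15
tcp_pos: [0.4041, -0.1725, 0.2123]
eef_rot: [-180.0, -0.0, -74.8]
contact_force: [1.6, -0.3, -0.3]
gripper_width: 0.0878
```

Run:
```python
from h import *
go([.565,.2295,.2],-63.3)
print(r.get_state())
```

```text
shift [-0.3458 -0.2606  0.0125] turn [-0.001 -0.    -0.201] t 1.15
{'time_s': 1.15, 'joints': array([ 2.76661150e+00, -1.75817301e+00, -2.86585310e+01, -2.32816138e-03,
       -6.30527128e+01,  1.24275973e+01]), 'qd': array([67.2593918 , -3.00589646, -4.75008815,  0.21774893,  2.01463517,
       18.66056901]), 'joint_torque': array([ -7.79982001, -26.92911029,  26.77273929,   6.30103603,
        -0.24737919,  -0.56989085]), 'tcp_pos': array([ 0.40408075, -0.17248329,  0.21231764]), 'eef_rot': array([-1.79953724e+02, -8.07182917e-03, -7.48068486e+01]), 'contact_force': array([ 1.57368035, -0.31204838, -0.30193168]), 'moment': array([-0.03050876, -0.09191928,  0.00712449]), 'gripper_width': 0.0877836499676813}
```

step_arm([
  [[-0.346,-0.261,0.0125],[0,0,-0.201],0],
  [[-0.346,-0.261,0.0125],[0,0,-0.201],0],
  [[-0.346,-0.261,0.0125],[0,0,-0.201],0],
  [[-0.346,-0.261,0.0125],[0,0,-0.201],0],
  [[-0.346,-0.261,0.0125],[0,0,-0.201],0],
  [[-0.346,-0.261,0.0125],[0,0,-0.201],0],
  [[-0.346,-0.261,0.0125],[0,0,-0.201],0],
  [[-0.346,-0.261,0.0125],[0,0,-0.201],0],
  [[-0.346,-0.261,0.0125],[0,0,-0.201],0],
  [[-0.346,-0.261,0.0125],[0,0,-0.201],0],
])

```text
time_s: 2.15
tcp_pos: [0.5685, 0.2305, 0.1981]
eef_rot: [179.9, -0.0, -63.5]
contact_force: [-1.6, -0.4, -0.6]
gripper_width: 0.088
```

Run:
```python
from h import *
go([.565,.2295,.008],-63.3)
snap('wrist','pics/w1.png',scale=1.4)
```

```text
shift [-0.0008  0.0033  0.1901] turn [ 0.001 -0.    -0.003] t 2.15
```

View pics/w1.png

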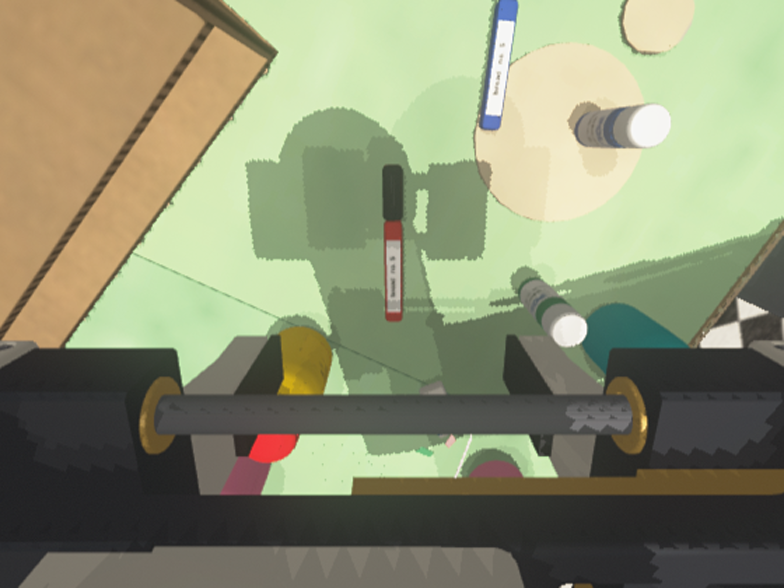

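The wrist view shows the red marker vertical at x≈393, from (393,165) to (393,320), centred between the jaws. The blue-sleeved stick is at (620,125). I'll check the marker position by triangulating from this view.

```bash
cat >> h.py <<'E'
def wray(d,s,u,v,z):
    R0=Ro.from_euler('xyz',s['eef_rot'],degrees=True).as_matrix(); M=np.eye(4);M[:3,:3]=R0;M[:3,3]=s['tcp_pos']
    M=M@np.array(d['T_tool_cam']); w=M[:3,:3]@np.linalg.inv(d['intrinsics'])@np.array([u,v,1.]); c=M[:3,3]
    return c+w*(z-c[2])/w[2]
E
python3 - <<'E'
from h import *
import pickle
d=pickle.load(open('pics/w1.pkl','rb'));s=r.get_state()
k=lambda u,v:((u+.5)/1.4-.5,(v+.5)/1.4-.5)
for p in [(393,165),(393,320)]: print(wray(d,s,*k(*p),.016))
E
```

```text
[0.59594295 0.17117639 0.016     ]
[0.54045348 0.28243429 0.016     ]
```

step_arm([
  [[0.002,0.002,0.05],[0,0,0],0.4],
  [[0.002,0.002,0.1],[0,0,0],0.4],
  [[0.002,0.002,0.15],[0,0,0],0.4],
  [[0.002,0.002,0.175],[0,0,0],0.4],
  [[0.002,0.002,0.19],[0,0,0],0.4],
  [[0.002,0.002,0.19],[0,0,0],0.4],
  [[0.002,0.002,0.19],[0,0,0],0.4],
], force=15)

```text
time_s: 2.9
tcp_pos: [0.5668, 0.2236, 0.0102]
eef_rot: [180.0, -0.0, -63.7]
contact_force: [-0.5, -0.3, 0.9]
gripper_width: 0.0527
```

step_arm([
  [[0,0,0],[0,0,0],1],
  [[0,0,0],[0,0,0],1],
  [[0,0,0],[0,0,0],1],
  [[0,0,0],[0,0,0],1],
  [[0,0,0],[0,0,0],1],
  [[0,0,0],[0,0,0],1],
  [[0,0,0],[0,0,0],1],
  [[0,0,0],[0,0,0],1],
], force=15)

```text
time_s: 3.7
tcp_pos: [0.5668, 0.2243, 0.0099]
eef_rot: [-180.0, 0.0, -63.6]
contact_force: [-1.4, 0.2, 3.8]
gripper_width: 0.0154
```

step_arm([
  [[0,0,-0.02],[0,0,0],1],
  [[0,0,-0.06],[0,0,0],1],
  [[0,0,-0.1],[0,0,0],1],
  [[0,0,-0.15],[0,0,0],1],
  [[0,0,-0.15],[0,0,0],1],
])

```text
time_s: 4.2
tcp_pos: [0.5702, 0.2261, 0.167]
eef_rot: [-179.3, 0.0, -63.6]
contact_force: [0.6, 0.3, -0.5]
gripper_width: 0.0153
```

Run:
```python
from h import *
from m import ins
print(ins(0)); s=r.get_state(); print(s['gripper_width'],s['tcp_pos'])
snap('wrist','pics/w2.png',scale=1.4)
go(np.r_[ins(0)[:2],.15],-174.3)
```

```text
[ 0.52888163 -0.10109333  0.        ]
0.01528607745550603 [0.57020093 0.22606101 0.16701948]
shift [0.275  0.1806 0.0119] turn [-0.004  0.008  1.932] t 4.25
```

View pics/w2.png

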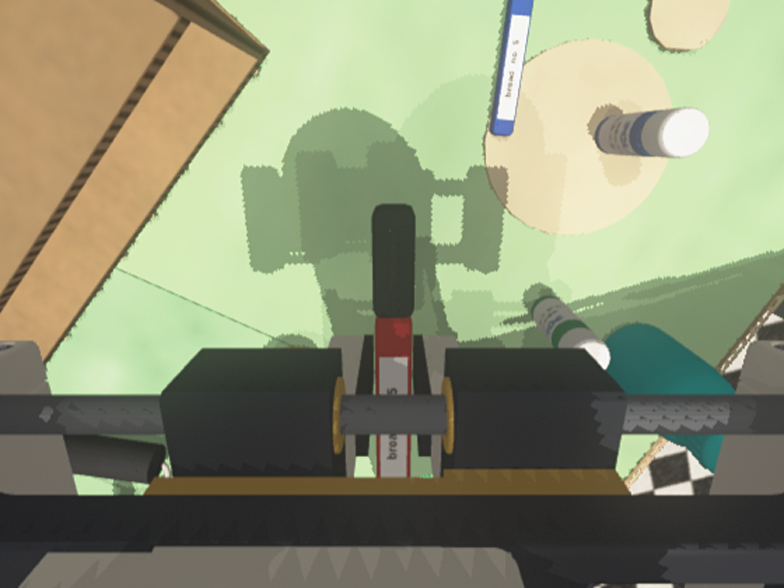

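The marker is held between the pads. Next I move it over the trough.

step_arm([
  [[0.275,0.181,0],[-0.004,0.008,1.932],1],
  [[0.275,0.181,0],[-0.004,0.008,1.932],1],
  [[0.275,0.181,0],[-0.004,0.008,1.932],1],
  [[0.275,0.181,0],[-0.004,0.008,1.932],1],
  [[0.275,0.181,0],[-0.004,0.008,1.932],1],
  [[0.275,0.181,0],[-0.004,0.008,1.932],1],
  [[0.275,0.181,0],[-0.004,0.008,1.932],1],
  [[0.275,0.181,0],[-0.004,0.008,1.932],1],
  [[0.275,0.181,0],[-0.004,0.008,1.932],1],
  [[0.275,0.181,0],[-0.004,0.008,1.932],1],
])

```text
time_s: 5.25
tcp_pos: [0.5257, -0.1032, 0.1584]
eef_rot: [-180.0, -0.4, -150.0]
contact_force: [-0.0, -0.1, -0.0]
gripper_width: 0.0157
```

step_arm([
  [[0,0,0.02],[0,0,0.14],1],
  [[0,0,0.02],[0,0,0.28],1],
  [[0,0,0.02],[0,0,0.42],1],
  [[0,0,0.02],[0,0,0.42],1],
])

```text
time_s: 5.65
tcp_pos: [0.5257, -0.1027, 0.1384]
eef_rot: [-179.8, -0.4, -173.8]
contact_force: [-0.2, 0.3, -0.1]
gripper_width: 0.0151
```

Run:
```python
from h import *
from m import ins
s=r.get_state(); print(s['gripper_width'],s['tcp_pos'],s['eef_rot'])
snap('wrist','pics/w3.png',scale=1.4)
go(np.r_[ins(0,.0)[:2],.05],-174.3)
```

```text
0.015131749423509498 [ 0.52572154 -0.10273251  0.13836951] [-179.77490982   -0.39500468 -173.79106027]
shift [-0.0037  0.0016  0.0886] turn [-0.004 -0.006  0.014] t 5.7
```

View pics/w3.png

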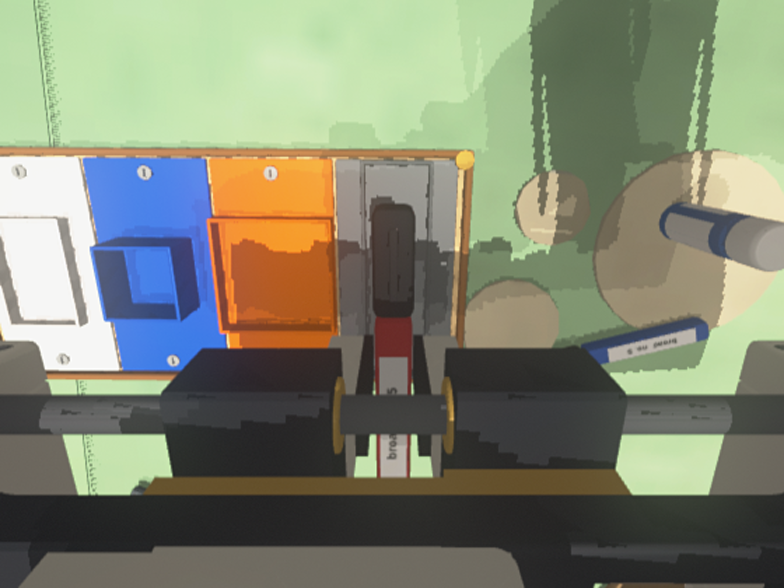

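The marker lines up with the trough: its walls are at x≈362 and 432, and the marker is at x≈393. I'll check the trough end and side positions from this view.

Run:
```python
from m import *
d=pickle.load(open('pics/w3.pkl','rb'));s=r.get_state()
k=lambda u,v:((u+.5)/1.4-.5,(v+.5)/1.4-.5)
def loc(p): q=p[:2]-C; return np.round([q@ex,-(q@u)],4)
print('corner',loc(wray(d,s,*k(467,159),.012)),'exp',-.081,.168)
print('trough end',loc(wray(d,s,*k(397,165),.018)),'exp -.072,.12')
print('cup top',loc(wray(d,s,*k(93,248),.038)),loc(wray(d,s,*k(190,238),.038)),'exp -.0245 -.0645/-.0155')
print('well TL',loc(wray(d,s,*k(208,219),.022)),'exp -.039 .001')
print('white TL',loc(wray(d,s,*k(70,218),.018)))
print('cap end',loc(wray(d,s,*k(393,205),s['tcp_pos'][2]+.006)), 'tcp',loc(s['tcp_pos']))
```

```text
corner [-0.0751  0.1634] exp -0.081 0.168
trough end [-0.0711  0.12  ] exp -.072,.12
cup top [-0.021  -0.0615] [-0.028  -0.0025] exp -.0245 -.0645/-.0155
well TL [-0.0369  0.0027] exp -.039 .001
white TL [-0.0355 -0.0864]
cap end [-0.0634  0.1181] tcp [-0.0031  0.1187]
```

step_arm([
  [[0,0.001,0.04],[-0.004,-0.006,0.01],1],
  [[0,0.001,0.08],[-0.004,-0.006,0.01],1],
  [[0,0.001,0.105],[-0.004,-0.006,0.01],1],
  [[0,0.001,0.112],[-0.004,-0.006,0.01],1],
  [[0,0.001,0.112],[-0.004,-0.006,0.01],1],
  [[0,0.001,0.112],[-0.004,-0.006,0.01],1],
])

```text
time_s: 6.3
tcp_pos: [0.5268, -0.1021, 0.0287]
eef_rot: [-180.0, 0.2, -174.1]
contact_force: [1.5, -0.6, 0.4]
gripper_width: 0.0152
```

step_arm([
  [[0,0,0.004],[0,0,0],1],
  [[0,0,0.008],[0,0,0],1],
  [[0,0,0.008],[0,0,0],1],
  [[0,0,0.008],[0,0,0],1],
])

```text
time_s: 6.7
tcp_pos: [0.526, -0.1022, 0.0199]
eef_rot: [-180.0, 0.1, -174.2]
contact_force: [0.1, 0.2, -0.1]
gripper_width: 0.0151
```

step_arm([
  [[0,0,0.001],[0,0,0],1],
  [[0,0,0.001],[0,0,0],0.68],
  [[0,0,0.001],[0,0,0],0.68],
  [[0,0,0.001],[0,0,0],0.68],
  [[0,0,0.001],[0,0,0],0.68],
  [[0,0,-0.01],[0,0,0],0.68],
  [[0,0,-0.05],[0,0,0],0.68],
  [[0,0,-0.1],[0,0,0],0.4],
  [[0,0,-0.15],[0,0,0],0],
  [[0,0,-0.15],[0,0,0],0],
])

```text
time_s: 7.7
tcp_pos: [0.5298, -0.1023, 0.178]
eef_rot: [-179.9, 0.8, -174.1]
contact_force: [0.8, 0.2, -0.7]
gripper_width: 0.0467
```

Run:
```python
from h import *
snap('wrist','pics/w4.png',scale=1.4)
go([.4617,.3443,.16],-43)
```

```text
shift [0.021  0.4508 0.0143] turn [-0.011  0.005 -2.29 ] t 7.75
```

View pics/w4.png

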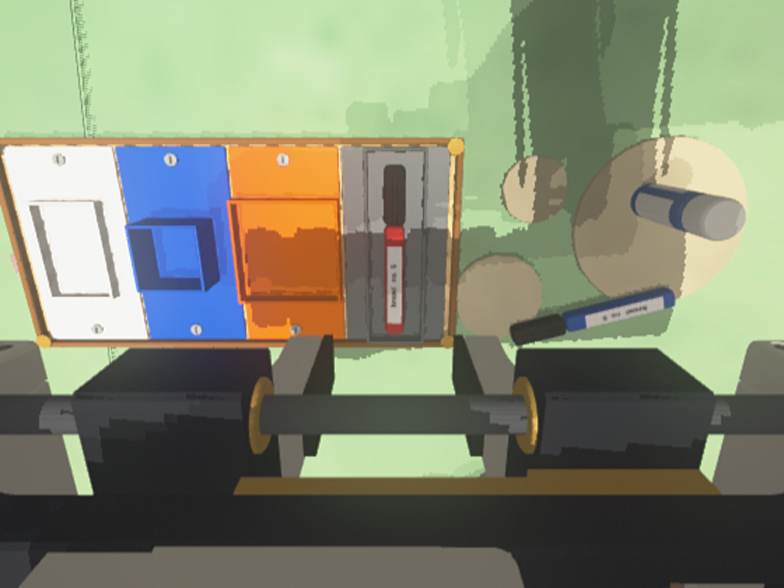

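The red marker lies inside the trough, from (394,165) to (394,332), with margin on all sides. The eraser is next.

step_arm([
  [[0.021,0.451,0],[-0.011,0.005,-2.29],0],
  [[0.021,0.451,0],[-0.011,0.005,-2.29],0],
  [[0.021,0.451,0],[-0.011,0.005,-2.29],0],
  [[0.021,0.451,0],[-0.011,0.005,-2.29],0],
  [[0.021,0.451,0],[-0.011,0.005,-2.29],0],
  [[0.021,0.451,0],[-0.011,0.005,-2.29],0],
  [[0.021,0.451,0],[-0.011,0.005,-2.29],0],
  [[0.021,0.451,0],[-0.011,0.005,-2.29],0],
  [[0.021,0.451,0],[-0.011,0.005,-2.29],0],
  [[0.021,0.451,0],[-0.011,0.005,-2.29],0],
])

```text
time_s: 8.75
tcp_pos: [0.4584, 0.349, 0.1687]
eef_rot: [179.7, 0.1, -87.7]
contact_force: [-0.0, -1.0, 0.4]
gripper_width: 0.0874
```

step_arm([
  [[0,0,0],[0,0,-0.15],0],
  [[0,0,0],[0,0,-0.3],0],
  [[0,0,0],[0,0,-0.45],0],
  [[0,0,0],[0,0,-0.6],0],
  [[0,0,0],[0,0,-0.75],0],
  [[0,0,0],[0,0,-0.75],0],
])

```text
time_s: 9.35
tcp_pos: [0.459, 0.344, 0.169]
eef_rot: [179.8, 0.3, -45.2]
contact_force: [0.4, -0.1, -0.6]
gripper_width: 0.0878
```

Run:
```python
from h import *
go([.4617,.3443,.007],-43)
snap('wrist','pics/w5.png',scale=1.4);s=r.get_state();print(s['eef_rot'],s['tcp_pos'],s['gripper_width'])
```

```text
shift [ 0.0025 -0.0028  0.162 ] turn [ 0.004  0.006 -0.038] t 9.35
[179.78225095   0.30982973 -45.5027871 ] [0.45907589 0.34398424 0.16910965] 0.08768405292268536
```

View pics/w5.png

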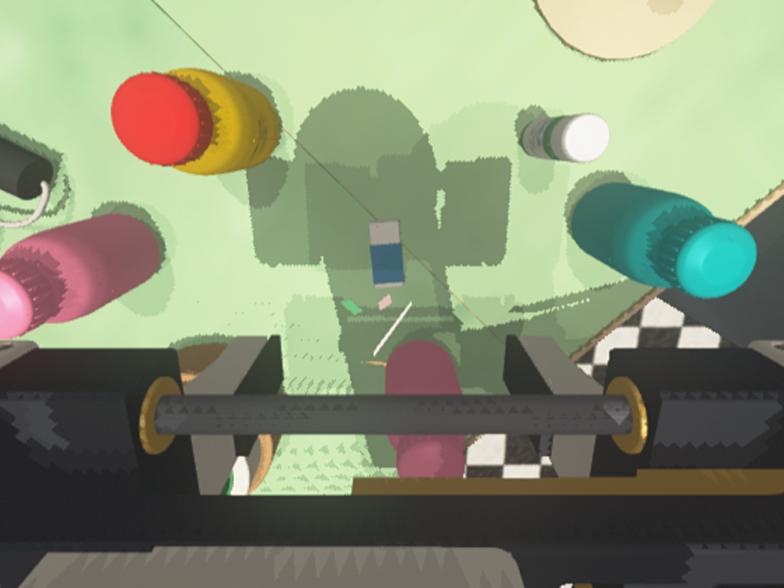

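The eraser shows at (370,222)–(404,287). The pink bottle stands behind it at (425,400).

Run:
```python
from h import *
import pickle
d=pickle.load(open('pics/w5.pkl','rb'));s=r.get_state()
k=lambda u,v:((u+.5)/1.4-.5,(v+.5)/1.4-.5)
P=[wray(d,s,*k(*p),.014) for p in [(370,222),(398,220),(404,284),(376,287)]]
print(np.round(P,4),np.mean(P,0)); a=P[0]+P[1]-P[2]-P[3]; ang=np.degrees(np.arctan2(a[1],a[0]));print(ang)
print('pink far edge',wray(d,s,*k(423,340),0.005)-np.mean(P,0))
c=np.mean(P,0); go([c[0],c[1],.007],ang)
R=Ro.from_euler('xyz',s['eef_rot'],degrees=True)
print('pink in tool', R.inv().apply([.372-c[0],.387-c[1],0]))
```

```text
[[0.4882 0.337  0.014 ]
 [0.475  0.3221 0.014 ]
 [0.4382 0.3529 0.014 ]
 [0.4514 0.3692 0.014 ]] [0.46317154 0.34530926 0.014     ]
-40.54496355748731
pink far edge [-0.07125281  0.03216771 -0.009     ]
shift [ 0.0028 -0.0045  0.1621] turn [ 0.004  0.006 -0.087] t 9.4
pink in tool [-0.09363581  0.03580909  0.00064244]
```

step_arm([
  [[0.003,-0.0045,0.04],[0.004,0.006,-0.08],0.4],
  [[0.003,-0.0045,0.08],[0.004,0.006,-0.08],0.4],
  [[0.003,-0.0045,0.12],[0.004,0.006,-0.08],0.4],
  [[0.003,-0.0045,0.15],[0.004,0.006,-0.08],0.4],
  [[0.003,-0.0045,0.162],[0.004,0.006,-0.08],0.4],
  [[0.003,-0.0045,0.163],[0.004,0.006,-0.08],0.4],
  [[0.003,-0.0045,0.163],[0.004,0.006,-0.08],0.4],
])

```text
time_s: 10.1
tcp_pos: [0.4643, 0.3463, 0.0074]
eef_rot: [-179.9, -0.0, -40.8]
contact_force: [0.0, -0.3, 0.9]
gripper_width: 0.0522
```

step_arm([
  [[0,0,0],[0,0,0],1],
  [[0,0,0],[0,0,0],1],
  [[0,0,0],[0,0,0],1],
  [[0,0,0],[0,0,0],1],
  [[0,0,0],[0,0,0],1],
  [[0,0,0],[0,0,0],1],
  [[0,0,0],[0,0,0],1],
])

```text
time_s: 10.8
tcp_pos: [0.4639, 0.3459, 0.007]
eef_rot: [-179.9, -0.0, -40.7]
contact_force: [-1.5, -0.1, 5.3]
gripper_width: 0.0214
```

step_arm([
  [[0,0,-0.02],[0,0,0],1],
  [[0,0,-0.06],[0,0,0],1],
  [[0,0,-0.1],[0,0,0],1],
  [[0,0,-0.13],[0,0,0],1],
  [[0,0,-0.13],[0,0,0],1],
])

```text
time_s: 11.3
tcp_pos: [0.4655, 0.3477, 0.1413]
eef_rot: [-179.5, -0.0, -40.7]
contact_force: [0.2, 0.3, -0.6]
gripper_width: 0.0217
```

Run:
```python
from h import *
from m import ins
s=r.get_state(); print(s['gripper_width'],s['tcp_pos'])
snap('wrist','pics/w6.png',scale=1.4)
go(np.r_[ins(3)[:2],.14],-174.3)
```

```text
0.02166344491949947 [0.46548457 0.34766133 0.14127955]
shift [ 0.5149  0.4628 -0.0041] turn [-0.003  0.007  2.331] t 11.35
```

View pics/w6.png

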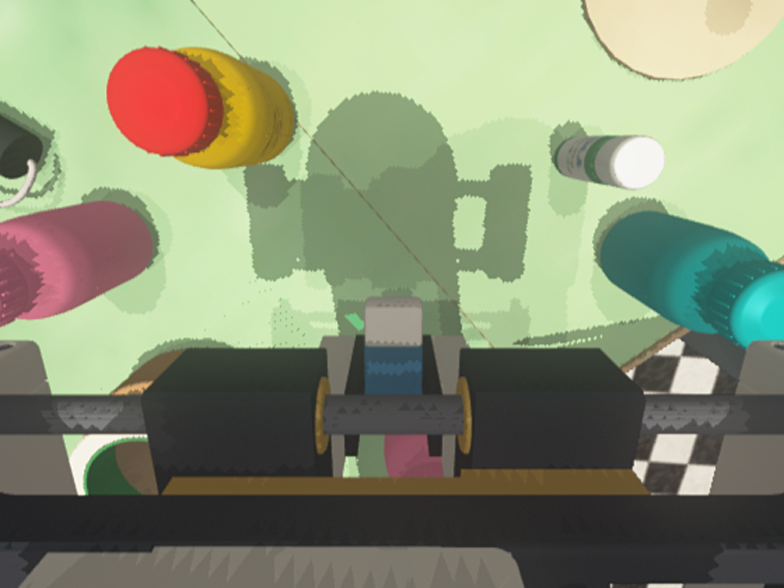

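step_arm([
  [[0.515,0.463,-0.01],[-0.003,0.007,2.331],1],
  [[0.515,0.463,-0.01],[-0.003,0.007,2.331],1],
  [[0.515,0.463,-0.01],[-0.003,0.007,2.331],1],
  [[0.515,0.463,-0.01],[-0.003,0.007,2.331],1],
  [[0.515,0.463,-0.01],[-0.003,0.007,2.331],1],
  [[0.515,0.463,-0.01],[-0.003,0.007,2.331],1],
  [[0.515,0.463,-0.01],[-0.003,0.007,2.331],1],
  [[0.515,0.463,-0.01],[-0.003,0.007,2.331],1],
  [[0.515,0.463,-0.01],[-0.003,0.007,2.331],1],
  [[0.515,0.463,-0.01],[-0.003,0.007,2.331],1],
])

```text
time_s: 12.35
tcp_pos: [0.5265, -0.1523, 0.1422]
eef_rot: [-180.0, -0.2, -127.0]
contact_force: [0.8, 1.3, -0.1]
gripper_width: 0.0221
```

Run:
```python
from h import *
from m import ins
go(np.r_[ins(3)[:2],.13],-174.3)
```

```text
shift [ 0.134  -0.1339  0.0127] turn [-0.002 -0.003  0.825] t 12.35
```

step_arm([
  [[0.134,-0.134,0.012],[-0.002,-0.003,0.825],1],
  [[0.134,-0.134,0.012],[-0.002,-0.003,0.825],1],
  [[0.134,-0.134,0.012],[-0.002,-0.003,0.825],1],
  [[0.134,-0.134,0.012],[-0.002,-0.003,0.825],1],
  [[0.134,-0.134,0.012],[-0.002,-0.003,0.825],1],
  [[0.134,-0.134,0.012],[-0.002,-0.003,0.825],1],
  [[0.134,-0.134,0.012],[-0.002,-0.003,0.825],1],
])

```text
time_s: 13.05
tcp_pos: [0.5537, -0.338, 0.1299]
eef_rot: [179.9, -0.1, -174.1]
contact_force: [-1.0, 0.7, 0.8]
gripper_width: 0.0216
```

Run:
```python
from h import *
from m import *
snap('wrist','pics/w7.png',scale=1.4)
s=r.get_state(); print(s['gripper_width'],s['tcp_pos'],s['eef_rot'])
go(np.r_[ins(3)[:2],.021],-174.3)
```

```text
0.02183792445255789 [ 0.5539757  -0.33769471  0.13040052] [ 1.79959017e+02 -2.70840271e-02 -1.73863455e+02]
shift [ 0.0014 -0.0021  0.1094] turn [ 0.001 -0.     0.008] t 13.1
```

View pics/w7.png

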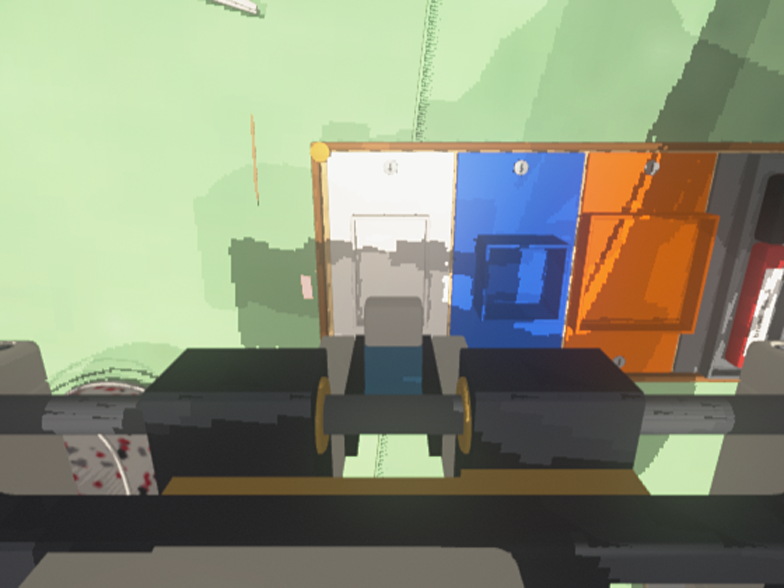

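The eraser is over the cell (walls x≈353 to 430, eraser 365 to 423). A pen cup shows at lower left, so I'll check its clearance.

Run:
```python
from m import *
k=lambda u,v:((u+.5)/1.4-.5,(v+.5)/1.4-.5)
d=pickle.load(open('pics/w7.pkl','rb'));s=r.get_state();s['eef_rot']
print('top cup base near', ray(T,*k(665,190),0),ray(T,*k(690,210),0),'rim',ray(T,*k(720,162),.1))
print('scene base',ray(S,*k(440,166),0),ray(S,*k(420,150),0), ray(S,*k(463,155),0))
print('wrist cup edge nearest',wray(d,s,*k(150,390),0),wray(d,s,*k(100,385),0))
t=ins(3); 
for a in(1,-1):
  for b in (1,-1): print('body corner',t+np.r_[ex*.039*a+u*.0965*b,0])
print('eraser end',wray(d,s,*k(394,298),s['tcp_pos'][2]+.007)-t, 'cell far',wray(d,s,*k(391,215),.018)-t)
```

```text
top cup base near [ 0.69436616 -0.47591459  0.        ] [ 0.65620637 -0.52480036  0.        ] rim [ 0.72414484 -0.52685334  0.1       ]
scene base [ 0.69739203 -0.49557666  0.        ] [ 0.79652118 -0.5349558   0.        ] [ 0.67241805 -0.58699598  0.        ]
wrist cup edge nearest [ 0.66703163 -0.50553087  0.        ] [ 0.66672432 -0.54184666  0.        ]
body corner [ 0.60110989 -0.43205606  0.        ]
body corner [ 0.58194118 -0.24001034  0.        ]
body corner [ 0.52349556 -0.439803    0.        ]
body corner [ 0.50432685 -0.24775728  0.        ]
eraser end [-2.56955317e-02 -7.71530750e-05  1.37400521e-01] cell far [-0.03644223 -0.00265287  0.018     ]
```

step_arm([
  [[0,-0.003,0.04],[0,0,0.008],1],
  [[0,-0.003,0.08],[0,0,0.008],1],
  [[0,-0.003,0.1],[0,0,0.008],1],
  [[0,-0.003,0.107],[0,0,0.008],1],
  [[0,-0.003,0.109],[0,0,0.008],1],
  [[0,-0.003,0.109],[0,0,0.008],1],
  [[0,-0.003,0.109],[0,0,0.008],1],
])

```text
time_s: 13.8
tcp_pos: [0.5563, -0.341, 0.0245]
eef_rot: [-179.9, 0.2, -174.3]
contact_force: [0.3, -0.8, -0.4]
gripper_width: 0.0217
```

step_arm([
  [[0.002,0,0.003],[0,0,0],1],
  [[0.002,0,0.005],[0,0,0],1],
  [[0.002,0,0.005],[0,0,0],1],
  [[0.002,0,0.005],[0,0,0],1],
])

```text
time_s: 14.2
tcp_pos: [0.5533, -0.341, 0.0182]
eef_rot: [-180.0, 0.1, -174.4]
contact_force: [-0.3, 0.4, 0.8]
gripper_width: 0.0215
```

step_arm([
  [[0,0,-0.001],[0,0,0],1],
  [[0,0,-0.001],[0,0,0],0.6],
  [[0,0,-0.001],[0,0,0],0.6],
  [[0,0,-0.001],[0,0,0],0.6],
  [[0,0,-0.001],[0,0,0],0.6],
  [[0,0,-0.02],[0,0,0],0.6],
  [[0,0,-0.06],[0,0,0],0.4],
  [[0,0,-0.11],[0,0,0],0],
  [[0,0,-0.16],[0,0,0],0],
  [[0,0,-0.16],[0,0,0],0],
])

```text
time_s: 15.2
tcp_pos: [0.5567, -0.3429, 0.1867]
eef_rot: [-179.6, 0.7, -174.3]
contact_force: [0.9, -0.4, 0.2]
gripper_width: 0.0614
```

Run:
```python
from h import *
from m import *
snap('wrist','pics/w8.png',scale=1.4)
go([.473,.083,.2],-90)
```

```text
shift [ 0.04    0.4307 -0.0192] turn [-0.01   0.005 -1.473] t 15.25
```

View pics/w8.png

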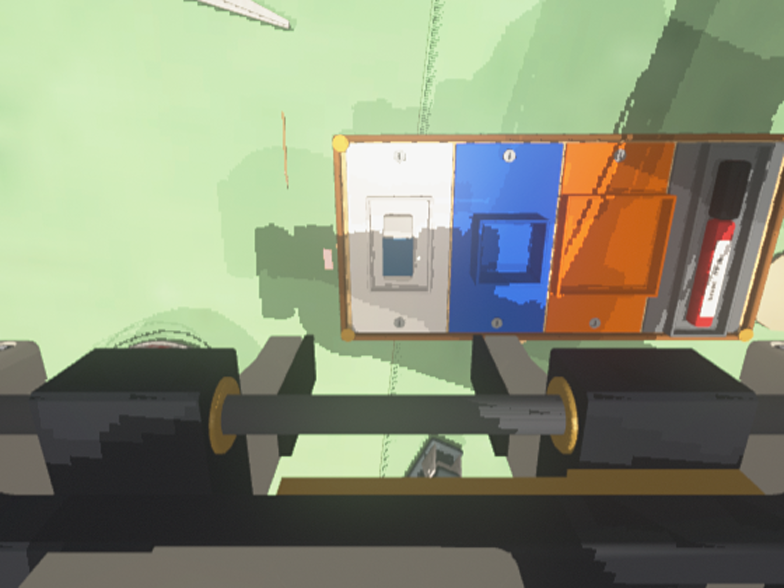

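The eraser lies in the cell, at (383,214)–(413,276) inside walls (368–432, 197–291). Next is the blue stick.

step_arm([
  [[0.04,0.431,-0.019],[-0.01,0.005,-1.473],0],
  [[0.04,0.431,-0.019],[-0.01,0.005,-1.473],0],
  [[0.04,0.431,-0.019],[-0.01,0.005,-1.473],0],
  [[0.04,0.431,-0.019],[-0.01,0.005,-1.473],0],
  [[0.04,0.431,-0.019],[-0.01,0.005,-1.473],0],
  [[0.04,0.431,-0.019],[-0.01,0.005,-1.473],0],
  [[0.04,0.431,-0.019],[-0.01,0.005,-1.473],0],
  [[0.04,0.431,-0.019],[-0.01,0.005,-1.473],0],
  [[0.04,0.431,-0.019],[-0.01,0.005,-1.473],0],
  [[0.04,0.431,-0.019],[-0.01,0.005,-1.473],0],
])

```text
time_s: 16.25
tcp_pos: [0.4702, 0.0873, 0.1965]
eef_rot: [179.5, 0.2, -89.4]
contact_force: [-0.0, -0.3, 0.2]
gripper_width: 0.0877
```

step_arm([
  [[0,0,0],[0,0,0],0],
  [[0,0,0],[0,0,0],0],
])

```text
time_s: 16.45
tcp_pos: [0.4707, 0.0838, 0.1962]
eef_rot: [179.5, 0.1, -90.2]
contact_force: [0.4, -0.7, 0.6]
gripper_width: 0.0874
```

Run:
```python
from h import *
snap('wrist','pics/w9.png',scale=1.4)
s=r.get_state(); print(s['gripper_width'],s['tcp_pos'],s['eef_rot'])
go([.473,.083,.04],-90)
```

```text
0.08766341923745079 [0.47081667 0.08348512 0.19628268] [ 1.79485570e+02  1.17427301e-01 -9.02357246e+01]
shift [ 0.0008 -0.0036  0.1563] turn [ 0.009  0.002 -0.004] t 16.5
```

View pics/w9.png

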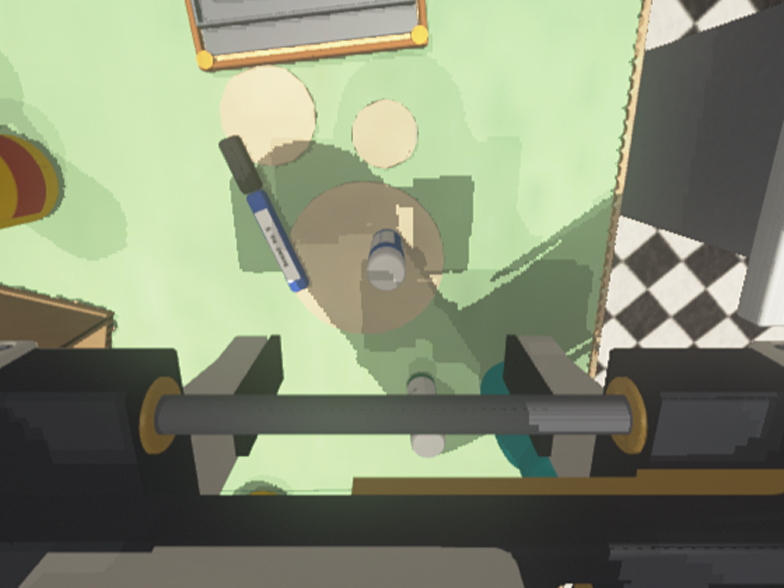

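The blue-banded stick is at (386,260), on the tan disc and between the jaws. The green stick is behind it at (426,420).

Run:
```python
from m import *
k=lambda u,v:((u+.5)/1.4-.5,(v+.5)/1.4-.5)
d=pickle.load(open('pics/w9.pkl','rb'));s=r.get_state()
print(wray(d,s,*k(386,270),.083))
```

```text
[0.47421426 0.08108742 0.083     ]
```

step_arm([
  [[0.001,-0.0035,0.04],[0.009,0.002,0],0],
  [[0.001,-0.0035,0.08],[0.009,0.002,0],0],
  [[0.001,-0.0035,0.08],[0.009,0.002,0],0],
  [[0.001,-0.0035,0.08],[0.009,0.002,0],0],
])

```text
time_s: 16.9
tcp_pos: [0.4741, 0.0824, 0.1171]
eef_rot: [180.0, -0.1, -90.1]
contact_force: [0.1, 0.0, 0.9]
gripper_width: 0.0876
```

step_arm([
  [[0,0,0.03],[0,0,0],0],
  [[0,0,0.06],[0,0,0],0],
  [[0,0,0.077],[0,0,0],0],
  [[0,0,0.077],[0,0,0],0.4],
  [[0,0,0.077],[0,0,0],1],
  [[0,0,0.077],[0,0,0],1],
  [[0,0,0.077],[0,0,0],1],
  [[0,0,0.077],[0,0,0],1],
  [[0,0,0.077],[0,0,0],1],
  [[0,0,0.077],[0,0,0],1],
])

```text
time_s: 17.9
tcp_pos: [0.4741, 0.0834, 0.04]
eef_rot: [-179.9, 0.0, -90.0]
contact_force: [-0.4, 0.7, 0.5]
gripper_width: 0.0374
```

step_arm([
  [[0,0,0],[0,0,0],1],
  [[0,0,0],[0,0,0],1],
  [[0,0,0],[0,0,0],1],
  [[0,0,0],[0,0,0],1],
])

```text
time_s: 18.3
tcp_pos: [0.474, 0.0833, 0.0397]
eef_rot: [-180.0, 0.0, -90.0]
contact_force: [0.0, 0.2, 1.6]
gripper_width: 0.0253
```

Gripped at 25 mm. Now I lift to about 0.15 so its foot (about 0.11) clears the cup.

step_arm([
  [[0,0,-0.02],[0,0,0],1],
  [[0,0,-0.06],[0,0,0],1],
  [[0,0,-0.1],[0,0,0],1],
  [[0,0,-0.12],[0,0,0],1],
  [[0,0,-0.12],[0,0,0],1],
])

```text
time_s: 18.8
tcp_pos: [0.4756, 0.0841, 0.163]
eef_rot: [-179.6, 0.2, -90.0]
contact_force: [0.1, -0.2, -0.2]
gripper_width: 0.0253
```

Run:
```python
from h import *
from m import *
go(np.r_[ins(2)[:2],.16],-84.3); print(r.get_state()['gripper_width'])
```

```text
shift [ 0.3445 -0.069   0.0023] turn [-0.006  0.003 -0.099] t 18.8
0.02532692089966376
```

step_arm([
  [[0.345,-0.069,0.002],[-0.006,0.003,-0.099],1],
  [[0.345,-0.069,0.002],[-0.006,0.003,-0.099],1],
  [[0.345,-0.069,0.002],[-0.006,0.003,-0.099],1],
  [[0.345,-0.069,0.002],[-0.006,0.003,-0.099],1],
  [[0.345,-0.069,0.002],[-0.006,0.003,-0.099],1],
  [[0.345,-0.069,0.002],[-0.006,0.003,-0.099],1],
  [[0.345,-0.069,0.002],[-0.006,0.003,-0.099],1],
  [[0.345,-0.069,0.002],[-0.006,0.003,-0.099],1],
  [[0.345,-0.069,0.002],[-0.006,0.003,-0.099],1],
  [[0.345,-0.069,0.002],[-0.006,0.003,-0.099],1],
])

```text
time_s: 19.8
tcp_pos: [0.5423, -0.2612, 0.1567]
eef_rot: [179.6, -0.1, -84.3]
contact_force: [-0.5, 0.4, -0.2]
gripper_width: 0.0253
```

Run:
```python
from h import *
from m import *
go(np.r_[ins(2)[:2],.048],-84.3); s=r.get_state();print(s['tcp_pos'],s['eef_rot'])
snap('wrist','pics/w10.png',scale=1.4);snap('scene','pics/s10.png',(200,70,400,220),4)
```

```text
shift [-0.0008 -0.0033  0.1087] turn [ 0.007 -0.002 -0.001] t 19.8
[ 0.5422555  -0.26121731  0.15669299] [ 1.79619983e+02 -8.90267146e-02 -8.43417685e+01]
```

View pics/w10.png

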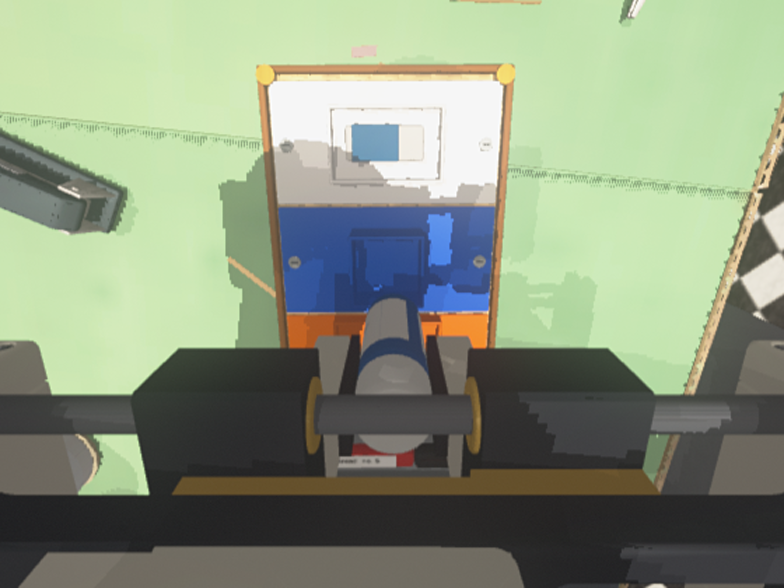

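View pics/s10.png

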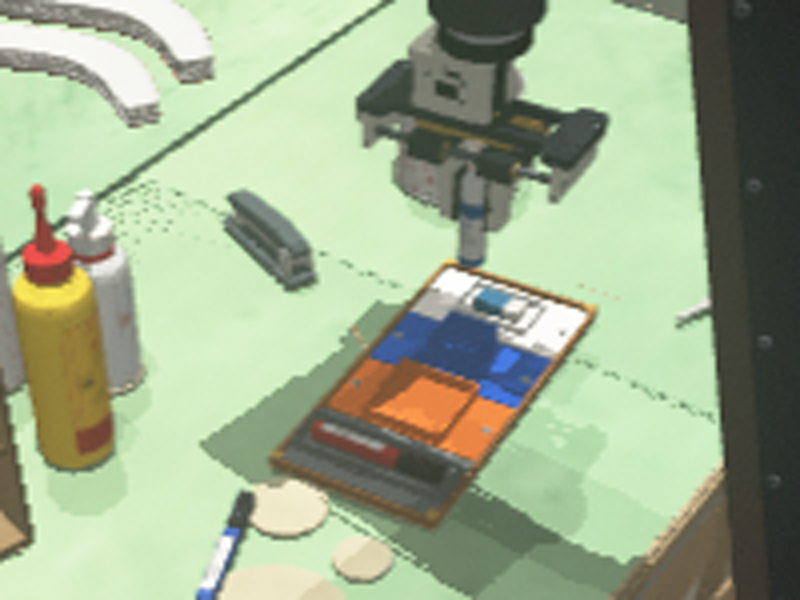

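The stick hangs vertically over the cup, and both earlier items are in place. I'm lowering it now.

step_arm([
  [[-0.001,-0.003,0.03],[0.007,-0.002,0],1],
  [[-0.001,-0.003,0.055],[0.007,-0.002,0],1],
  [[-0.001,-0.003,0.07],[0.007,-0.002,0],1],
  [[-0.001,-0.003,0.07],[0.007,-0.002,0],1],
  [[-0.001,-0.003,0.07],[0.007,-0.002,0],1],
])

```text
time_s: 20.4
tcp_pos: [0.5459, -0.2599, 0.0882]
eef_rot: [-179.9, -0.0, -84.2]
contact_force: [0.2, -0.3, -0.8]
gripper_width: 0.025
```

step_arm([
  [[0,0.001,0.015],[0,0,0],1],
  [[0,0.001,0.028],[0,0,0],1],
  [[0,0.001,0.036],[0,0,0],1],
  [[0,0.001,0.038],[0,0,0],1],
  [[0,0.001,0.039],[0,0,0],1],
  [[0,0.001,0.039],[0,0,0],1],
])

```text
time_s: 21.0
tcp_pos: [0.5448, -0.2608, 0.0489]
eef_rot: [-179.9, -0.0, -84.3]
contact_force: [1.0, -0.0, 0.3]
gripper_width: 0.0254
```

step_arm([
  [[0,0,0.001],[0,0,0],1],
  [[0,0,0.001],[0,0,0],0.6],
  [[0,0,0.001],[0,0,0],0.5],
  [[0,0,0.001],[0,0,0],0.3],
  [[0,0,0.001],[0,0,0],0.3],
  [[0,0,0.001],[0,0,0],0.3],
  [[0,0,-0.02],[0,0,0],0.3],
  [[0,0,-0.06],[0,0,0],0.1],
  [[0,0,-0.11],[0,0,0],0],
  [[0,0,-0.15],[0,0,0],0],
])

```text
time_s: 22.0
tcp_pos: [0.5445, -0.2609, 0.2013]
eef_rot: [-179.8, -0.1, -84.3]
contact_force: [1.8, 0.1, 0.1]
gripper_width: 0.0797
```

Run:
```python
from h import *
from m import *
s=r.get_state();print(s['tcp_pos'],s['eef_rot'])
snap('wrist','pics/w11.png',scale=1.4);snap('scene','pics/s11.png',(200,70,400,220),4)
go([.594,.352,.23],-63)
```

```text
[ 0.54447944 -0.26093011  0.20132715] [-1.79826465e+02 -5.94280476e-02 -8.43114606e+01]
shift [-0.606  -0.1079 -0.0258] turn [-0.011 -0.007 -0.371] t 22.1
```

View pics/w11.png

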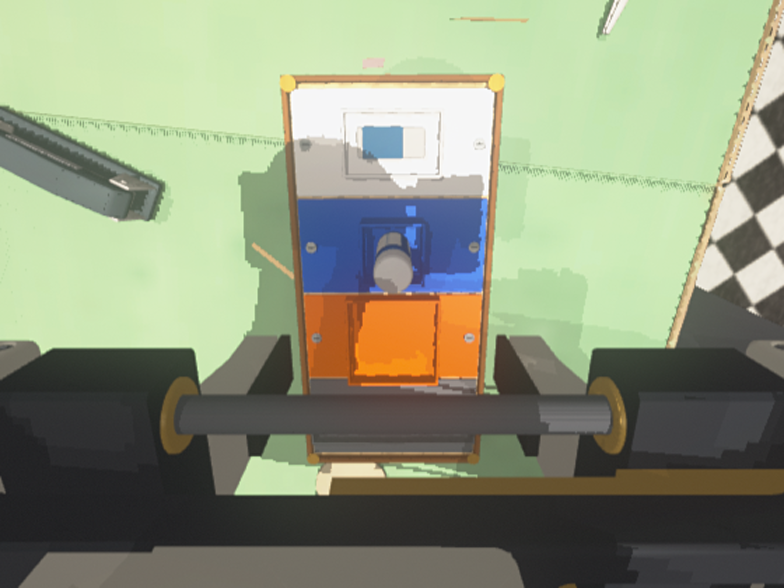

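View pics/s11.png

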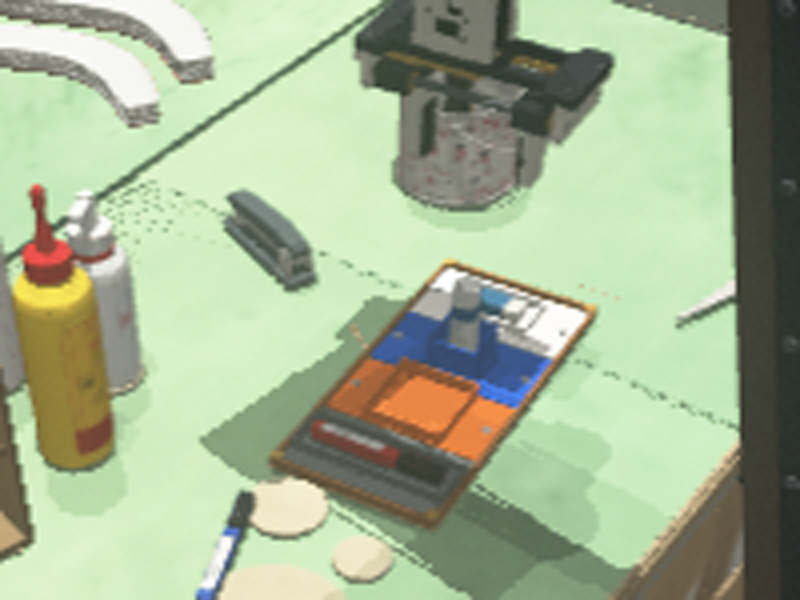

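All three are seated. For the bottle, I'll route around the cabinet corner through (0.50, 0.05), keeping the jaws along the insert's x axis.

step_arm([
  [[-0.314,0.013,-0.02],[0,0,0],0],
  [[-0.314,0.013,-0.02],[0,0,0],0],
  [[-0.314,0.013,-0.02],[0,0,0],0],
  [[-0.314,0.013,-0.02],[0,0,0],0],
  [[-0.314,0.013,-0.02],[0,0,0],0],
  [[-0.314,0.013,-0.02],[0,0,0],0],
  [[-0.314,0.013,-0.02],[0,0,0],0],
  [[-0.314,0.013,-0.02],[0,0,0],0],
])

```text
time_s: 22.9
tcp_pos: [0.5001, 0.0527, 0.2189]
eef_rot: [-179.8, 0.0, -84.1]
contact_force: [0.5, 0.3, 0.4]
gripper_width: 0.0878
```

Run:
```python
from h import *
go([.594,.352,.21],-84.3)
```

```text
shift [-0.2881 -0.1241  0.0093] turn [-0.003  0.     0.003] t 22.9
```

step_arm([
  [[-0.288,-0.124,0.009],[0,0,0],0],
  [[-0.288,-0.124,0.009],[0,0,0],0],
  [[-0.288,-0.124,0.009],[0,0,0],0],
  [[-0.288,-0.124,0.009],[0,0,0],0],
  [[-0.288,-0.124,0.009],[0,0,0],0],
  [[-0.288,-0.124,0.009],[0,0,0],0],
  [[-0.288,-0.124,0.009],[0,0,0],0],
  [[-0.288,-0.124,0.009],[0,0,0],0],
  [[-0.288,-0.124,0.009],[0,0,0],0],
  [[-0.288,-0.124,0.009],[0,0,0],0],
])

```text
time_s: 23.9
tcp_pos: [0.5952, 0.3477, 0.2099]
eef_rot: [-179.9, -0.0, -84.4]
contact_force: [0.1, -0.2, 0.6]
gripper_width: 0.0872
```

Run:
```python
from h import *
s=r.get_state();print(s['tcp_pos'],s['eef_rot'],s['joints'])
snap('wrist','pics/w12.png',scale=1.4)
go([.594,.352,.06],-84.3)
```

```text
[0.5952062  0.34774479 0.20985498] [-1.79905097e+02 -1.93456792e-02 -8.43969760e+01] [ 46.49399268  22.3913737    1.22400112   0.08233571 -68.77356916
 -40.92072312]
shift [-0.0043  0.0012  0.1502] turn [-0.002 -0.    -0.002] t 23.95
```

View pics/w12.png

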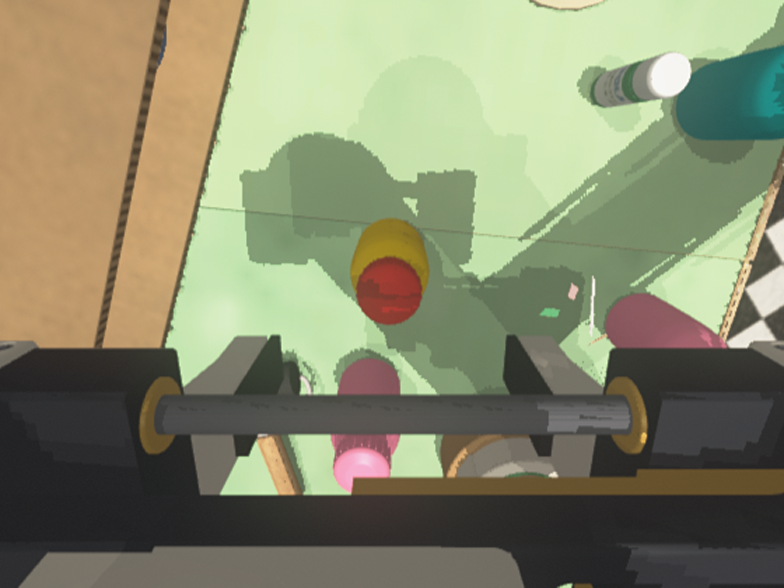

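The yellow bottle with the red cap is at (389,285), between the jaws, and the pink one stands clear behind it. I'll check its position by ray.

Run:
```python
from m import *
k=lambda u,v:((u+.5)/1.4-.5,(v+.5)/1.4-.5)
d=pickle.load(open('pics/w12.pkl','rb'));s=r.get_state()
print(wray(d,s,*k(389.5,291),.122), 'body far edge sides',wray(d,s,*k(352,275),.07),wray(d,s,*k(428,275),.07))
print('pink cap',wray(d,s,*k(362,470),.122))
```

```text
[0.59720131 0.35090825 0.122     ] body far edge sides [0.62335704 0.3594445  0.07      ] [0.57024358 0.35416569 0.07      ]
pink cap [0.60341418 0.47934838 0.122     ]
```

step_arm([
  [[-0.0035,-0.001,0.03],[0,0,0],0],
  [[-0.0035,-0.001,0.06],[0,0,0],0],
  [[-0.0035,-0.001,0.06],[0,0,0],0],
  [[-0.0035,-0.001,0.06],[0,0,0],0],
  [[-0.0035,-0.001,0.09],[0,0,0],0],
  [[-0.0035,-0.001,0.12],[0,0,0],0],
  [[-0.0035,-0.001,0.14],[0,0,0],0],
  [[-0.0035,-0.001,0.147],[0,0,0],0],
  [[-0.0035,-0.001,0.147],[0,0,0],0],
  [[-0.0035,-0.001,0.147],[0,0,0],0],
], force=25)

```text
time_s: 24.95
tcp_pos: [0.5972, 0.3536, 0.0649]
eef_rot: [-179.8, 0.1, -84.3]
contact_force: [0.1, -0.3, 0.1]
gripper_width: 0.088
```

step_arm([
  [[0.001,0.001,0.003],[0,0,0],0],
  [[0.001,0.001,0.003],[0,0,0],0.2],
  [[0.001,0.001,0.003],[0,0,0],1],
  [[0.001,0.001,0.003],[0,0,0],1],
  [[0.001,0.001,0.003],[0,0,0],1],
  [[0.001,0.001,0.003],[0,0,0],1],
  [[0.001,0.001,0.003],[0,0,0],1],
  [[0.001,0.001,0.003],[0,0,0],1],
  [[0.001,0.001,0.003],[0,0,0],1],
  [[0.001,0.001,0.003],[0,0,0],1],
])

```text
time_s: 25.95
tcp_pos: [0.5955, 0.352, 0.0599]
eef_rot: [-179.9, 0.0, -84.3]
contact_force: [0.9, -0.0, 1.4]
gripper_width: 0.0557
```

step_arm([
  [[0,0,0],[0,0,0],1],
  [[0,0,-0.01],[0,0,0],1],
  [[0,0,-0.03],[0,0,0],1],
  [[0,0,-0.06],[0,0,0],1],
  [[0,0,-0.1],[0,0,0],1],
  [[0,0,-0.14],[0,0,0],1],
  [[0,0,-0.16],[0,0,0],1],
  [[0,0,-0.16],[0,0,0],1],
], force=30)

```text
time_s: 26.75
tcp_pos: [0.5957, 0.3525, 0.2241]
eef_rot: [-179.6, 0.2, -84.3]
contact_force: [0.5, -0.7, -2.1]
gripper_width: 0.0554
```

Run:
```python
from h import *
s=r.get_state();print(s['tcp_pos'],s['eef_rot'],s['contact_force'],s['gripper_width'])
go([.50,.05,.225],-84.3)
snap('scene','pics/s12.png',(120,80,400,330),2.5)
```

```text
[0.59571776 0.35253136 0.22414322] [-1.79642999e+02  1.72029883e-01 -8.43093434e+01] [ 0.48969816 -0.71731872 -2.06942713] 0.055410698657652656
shift [ 0.2915  0.1252 -0.0025] turn [-0.006  0.003 -0.   ] t 26.75
```

View pics/s12.png

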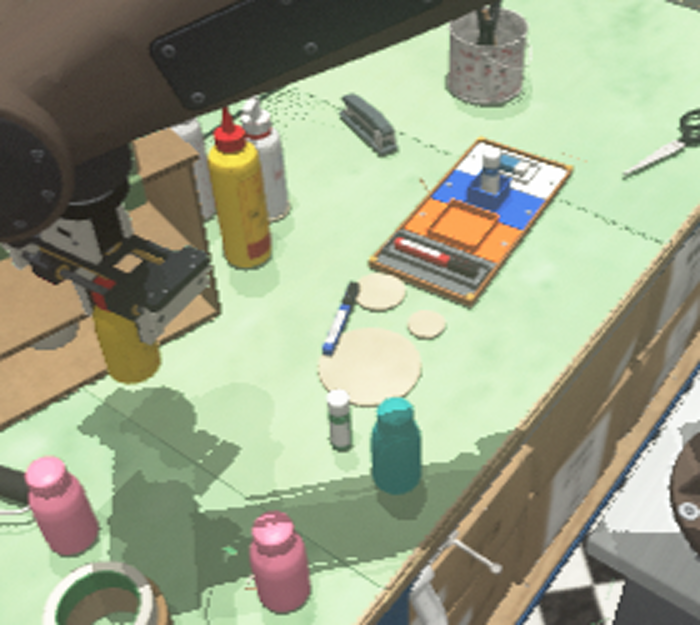

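The yellow bottle is lifted, with its foot at about 0.164. Nothing else has moved.

step_arm([
  [[0.02,0.009,0],[0,0,0],1],
  [[0.055,0.024,0],[0,0,0],1],
  [[0.095,0.041,0],[0,0,0],1],
  [[0.135,0.058,0],[0,0,0],1],
  [[0.175,0.075,0],[0,0,0],1],
  [[0.215,0.092,0],[0,0,0],1],
  [[0.255,0.11,0],[0,0,0],1],
  [[0.28,0.12,0],[0,0,0],1],
  [[0.29,0.125,0],[0,0,0],1],
  [[0.29,0.125,0],[0,0,0],1],
])

```text
time_s: 27.8
tcp_pos: [0.4979, 0.0496, 0.2187]
eef_rot: [180.0, -0.0, -84.4]
contact_force: [0.8, 0.1, -1.7]
gripper_width: 0.0553
```

Run:
```python
from m import *
s=r.get_state();print(s['gripper_width'])
go(np.r_[ins(1)[:2],.2],-84.3)
```

```text
0.05534727059708449
shift [ 0.233  -0.0164  0.0188] turn [ 0.    -0.    -0.002] t 27.8
```

step_arm([
  [[0.02,-0.002,0],[0,0,0],1],
  [[0.055,-0.004,0],[0,0,0],1],
  [[0.095,-0.007,0],[0,0,0],1],
  [[0.135,-0.01,0.005],[0,0,0],1],
  [[0.175,-0.013,0.01],[0,0,0],1],
  [[0.205,-0.015,0.015],[0,0,0],1],
  [[0.225,-0.016,0.018],[0,0,0],1],
  [[0.232,-0.0165,0.018],[0,0,0],1],
  [[0.232,-0.0165,0.018],[0,0,0],1],
  [[0.232,-0.0165,0.018],[0,0,0],1],
])

```text
time_s: 28.8
tcp_pos: [0.5388, -0.1774, 0.2012]
eef_rot: [-179.9, 0.0, -84.3]
contact_force: [-0.8, -0.6, -1.8]
gripper_width: 0.055
```

Run:
```python
from m import *
s=r.get_state();print(s['gripper_width'],s['eef_rot'])
go(np.r_[ins(1)[:2],.09],-84.3)
snap('wrist','pics/w13.png',scale=1.4);snap('scene','pics/s13.png',(200,70,400,220),4)
```

```text
0.055023285718409046 [-1.79929770e+02  2.33090844e-03 -8.43003612e+01]
shift [0.003  0.0024 0.1112] turn [-0.001  0.    -0.   ] t 28.8
```

View pics/w13.png

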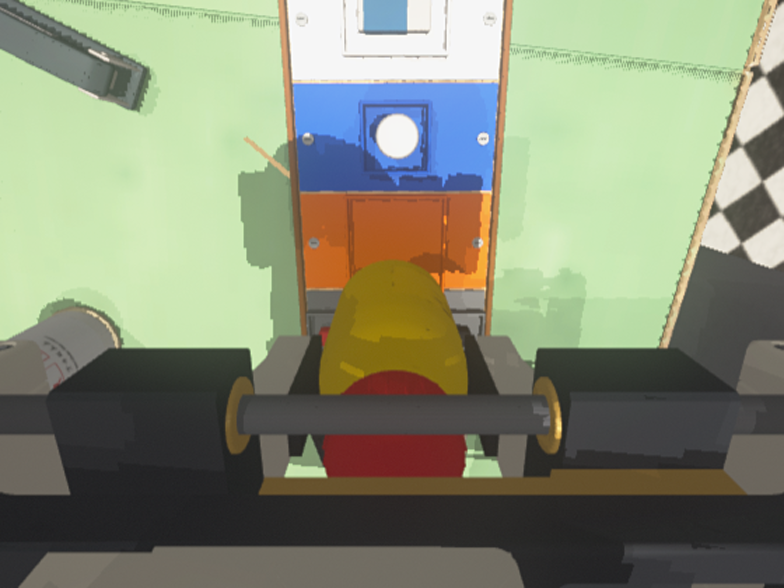

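View pics/s13.png

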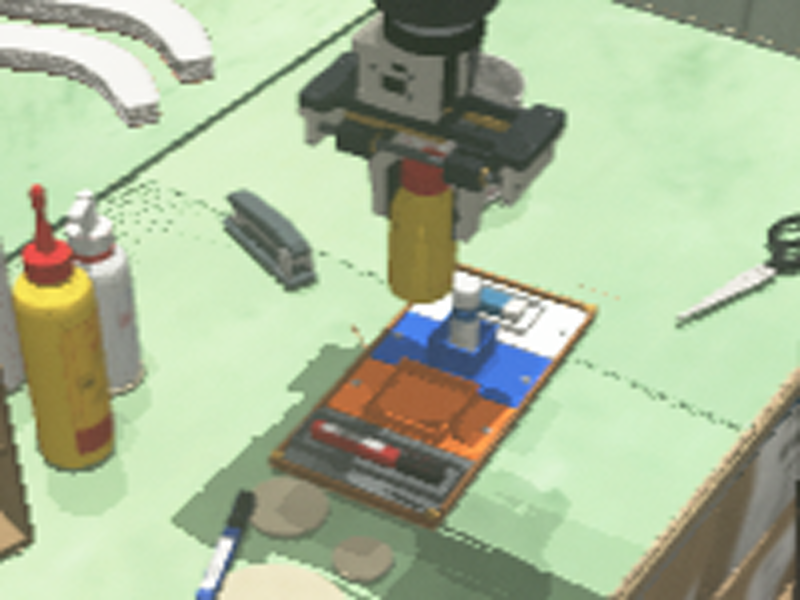

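Run:
```python
from m import *
k=lambda u,v:((u+.5)/1.4-.5,(v+.5)/1.4-.5)
d=pickle.load(open('pics/w13.pkl','rb'));s=r.get_state()
def loc(p): q=p[:2]-C; return np.round([q@ex,-(q@u)],4)
print('well outer far corners',loc(wray(d,s,*k(348,196),.022)),loc(wray(d,s,*k(447,196),.022)),'exp +-.039, .001')
print('stick top',loc(wray(d,s,*k(397,136),.091)),'exp 0,-.04')
print('tcp',loc(s['tcp_pos']),'exp 0,.04; bottle far body edge at z+?',)
```

```text
well outer far corners [0.0366 0.0019] [-0.0379  0.0018] exp +-.039, .001
stick top [ 0.0003 -0.0405] exp 0,-.04
tcp [0.0023 0.0432] exp 0,.04; bottle far body edge at z+?
```

Well position agrees with the model within about 1–2 mm. I'm lowering the bottle to about 0.10 (foot about 0.04).

step_arm([
  [[0.003,0.002,0.02],[0,0,0],1],
  [[0.003,0.002,0.05],[0,0,0],1],
  [[0.003,0.002,0.08],[0,0,0],1],
  [[0.003,0.002,0.095],[0,0,0],1],
  [[0.003,0.002,0.1],[0,0,0],1],
  [[0.003,0.002,0.1],[0,0,0],1],
  [[0.003,0.002,0.1],[0,0,0],1],
])

```text
time_s: 29.6
tcp_pos: [0.538, -0.1813, 0.1028]
eef_rot: [-179.8, -0.0, -84.3]
contact_force: [0.7, -0.4, -0.8]
gripper_width: 0.0556
```

step_arm([
  [[0,0.001,0.01],[0,0,0],1],
  [[0,0.001,0.02],[0,0,0],1],
  [[0,0.001,0.028],[0,0,0],1],
  [[0,0.001,0.031],[0,0,0],1],
  [[0,0.001,0.033],[0,0,0],1],
  [[0,0.001,0.033],[0,0,0],1],
  [[0,0.001,0.033],[0,0,0],1],
])

```text
time_s: 30.3
tcp_pos: [0.5363, -0.1817, 0.0688]
eef_rot: [-179.9, -0.0, -84.3]
contact_force: [0.0, 0.6, -1.3]
gripper_width: 0.0553
```

Still about 1 mm up. I'll lower slightly, release, and rise straight up.

step_arm([
  [[0,0,0.0005],[0,0,0],1],
  [[0,0,0.001],[0,0,0],1],
  [[0,0,0.001],[0,0,0],1],
])

```text
time_s: 30.6
tcp_pos: [0.5363, -0.1817, 0.0679]
eef_rot: [-179.9, -0.0, -84.3]
contact_force: [-0.6, -0.6, -1.5]
gripper_width: 0.0552
```

step_arm([
  [[0,0,0],[0,0,0],0.2],
  [[0,0,0],[0,0,0],0],
  [[0,0,0],[0,0,0],0],
  [[0,0,0],[0,0,0],0],
  [[0,0,0],[0,0,0],0],
  [[0,0,0],[0,0,0],0],
])

```text
time_s: 31.2
tcp_pos: [0.5361, -0.1817, 0.0676]
eef_rot: [-179.9, -0.0, -84.3]
contact_force: [0.1, 0.2, -0.4]
gripper_width: 0.0871
```

step_arm([
  [[0,0,-0.02],[0,0,0],0],
  [[0,0,-0.05],[0,0,0],0],
  [[0,0,-0.09],[0,0,0],0],
  [[0,0,-0.13],[0,0,0],0],
  [[0,0,-0.17],[0,0,0],0],
  [[0,0,-0.17],[0,0,0],0],
])

```text
time_s: 31.8
tcp_pos: [0.5387, -0.1823, 0.244]
eef_rot: [-179.3, -0.2, -84.3]
contact_force: [0.6, 0.1, -0.4]
gripper_width: 0.0877
```

step_arm([
  [[-0.05,0.1,0],[0,0,0],0],
  [[-0.05,0.1,0],[0,0,0],0],
  [[-0.05,0.1,0],[0,0,0],0],
  [[-0.05,0.1,0],[0,0,0],0],
  [[-0.05,0.1,0],[0,0,0],0],
])

```text
time_s: 32.3
tcp_pos: [0.4321, -0.1418, 0.2379]
eef_rot: [-179.8, -0.0, -84.3]
contact_force: [1.2, 0.3, 0.1]
gripper_width: 0.0879
```

Run:
```python
from h import *
snap('wrist','pics/w14.png',scale=1.4);snap('scene','pics/s14.png',(180,80,380,230),4);snap('top','pics/t14.png',scale=1.4)
print(r.get_state()['time_s'])
```

```text
32.45
```

View pics/w14.png

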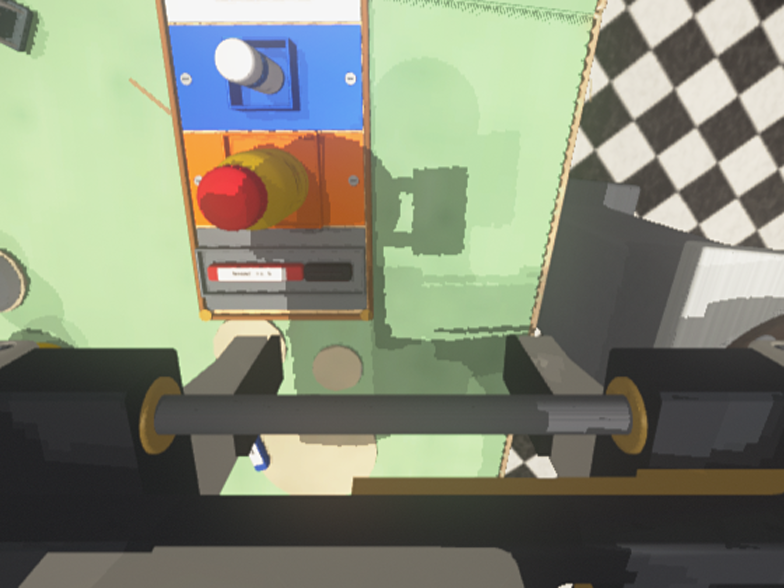

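View pics/s14.png

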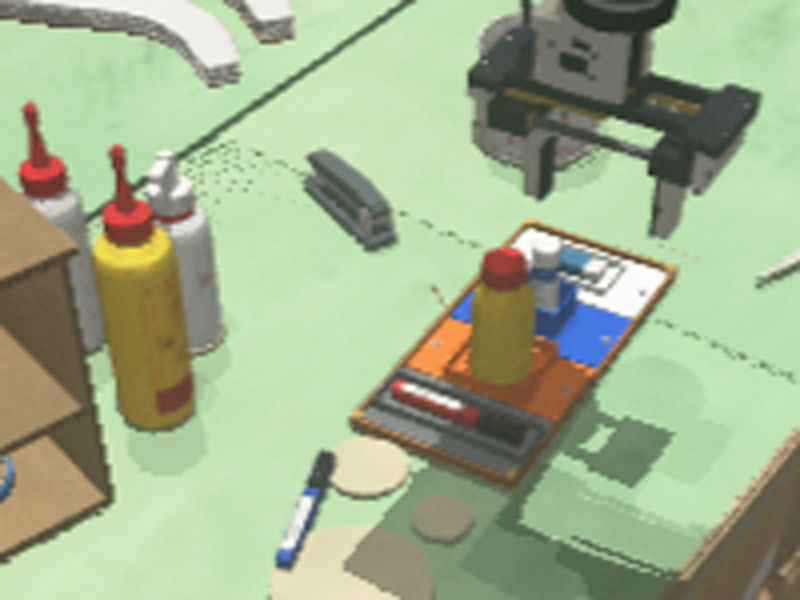

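View pics/t14.png

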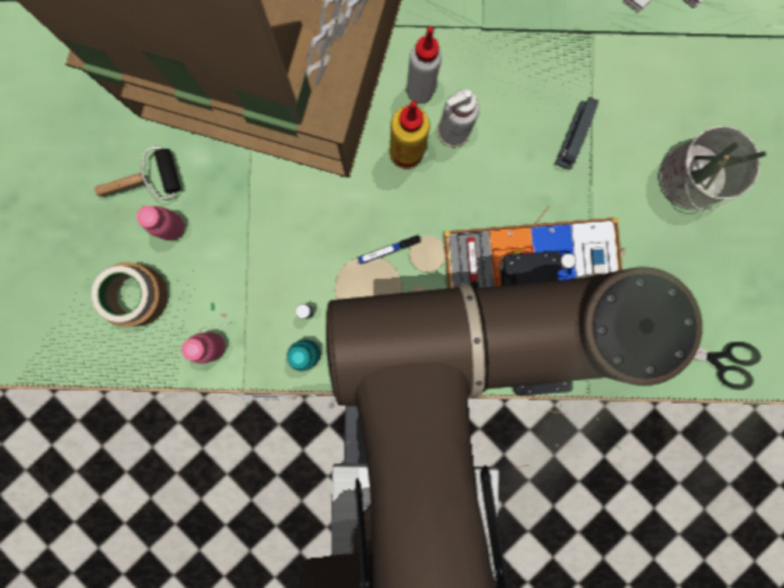

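All four items are in their compartments, and the decoys haven't moved. As a last height check, I'll compare predicted cap-top and item positions with this picture.

Run:
```python
from m import *
d=pickle.load(open('pics/s14.pkl','rb'));dw=pickle.load(open('pics/w14.pkl','rb'));s=r.get_state()
k=lambda u,v:((u+.5)/1.4-.5,(v+.5)/1.4-.5)
def loc(p): q=p[:2]-C; return np.round([q@ex,-(q@u)],4)
print('bottle cap', loc(wray(dw,s,*k(233,198),.130)),'exp 0 .04;', 'stick cap',loc(wray(dw,s,*k(242,61),.091)),'exp 0 -.04')
a=wray(dw,s,*k(209,272),.024);b=wray(dw,s,*k(352,272),.024);print('marker',loc(a),loc(b),np.linalg.norm(a-b))
im=cv2.imread('pics/s14_raw.png');
im=cv2.resize(im[120:200,260:360],None,fx=7,fy=7,interpolation=cv2.INTER_CUBIC)
def circ(c,rad,z,col):
    t=np.linspace(0,2*np.pi,40);P=[[c[0]+rad*np.cos(x),c[1]+rad*np.sin(x),z] for x in t]
    q=(proj(d,P)-np.array([260,120])+.5)*7-.5; cv2.polylines(im,[np.round(q).astype(int)],True,col,1)
cb=ins(1)+[-.0005,-.001,0];cs=ins(2)+[0,-.0005,0]
for z,rr in((.008,.0285),(.086,.0285),(.130,.02)): circ(cb,rr,z,(255,0,255))
for z in(.091,): circ(cs,.013,z,(0,255,0))
def box(i,hx,hy,z,c):
    q=(proj(d,[ins(i,a*hx,b*hy,z) for a,b in((1,1),(1,-1),(-1,-1),(-1,1))])-np.array([260,120])+.5)*7-.5
    cv2.polylines(im,[np.round(q).astype(int)],True,c,1)
box(0,.064,.008,.024,(0,255,255));box(3,.025,.0115,.022,(0,0,255))
cv2.imwrite('pics/chk.png',im)
```

```text
bottle cap [-0.0052  0.0401] exp 0 .04; stick cap [-0.0059 -0.0397] exp 0 -.04
marker [0.0608 0.117 ] [-0.0641  0.117 ] 0.12484878386815869
```

View pics/chk.png

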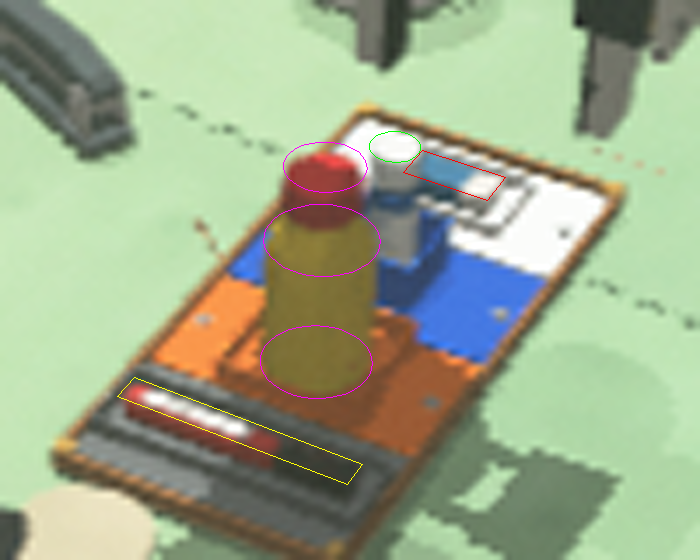

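Predicted outlines for fully seated items match the picture within about a pixel. I'm handing in.

```bash
python3 -c "
from plant import r
print(r.get_state()['time_s']); print(r.close_job())"
```

```text
32.45
the job is handed in; nothing more can be done
None
```

I packed the caddy in the order you listed and handed the job in at 32.5 s, with the gripper open and clear of everything. The red marker lies in the grey trough and the eraser in the white cell. The blue glue stick stands in the blue cup and the small yellow bottle in the orange well.

- **Seating:** In the scene view, outlines drawn for fully seated items matched all four to about a pixel. In the last wrist view, both cap tops read 5–6 mm off centre along the insert's length. An earlier wrist view put the stick within 1 mm of centre, so I took this as arm settling or calibration, not tilt. There was no direct depth or contact check of the seating.
- **Drops:** I released the marker and the eraser about 1–3 mm above the floor, because the fingers could not go below the compartment walls. Later views showed both lying flat inside.
- **Left alone:** The blue marker, the green stick, the pink and turquoise bottles and the rest of the bench looked unmoved in the last top view, and I did not reach into the cabinet.
- **Forces:** The readings I took at the end of each move stayed below about 6 N.

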